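Unload the gel-card centrifuge

ROBOT

A 6-joint arm with a two-finger parallel gripper is mounted at the origin on the work surface. World frame = base frame: x ahead of the robot, y to its left, z up, the work surface at z = 0. Lengths are in m, angles in rad, forces in N, time in s.
With the tool pointing down it reaches from about 0.3 to 0.85 m from the base axis. Payload 4.2 kg.
Tool frame: the origin (TCP) lies midway between the tips of the shut fingers; the grasp point (between the pads) lies 19 mm behind it (robot.grasp_offset is the distance from the TCP to the grasp point, in m); z points along the fingers, y is the direction in which the jaws open and shut (so a half turn about z gives the same grasp; the last joint's range is limited). The gripper opens to 91 mm and grips with 3 to 60 N. Pads are 32 mm wide; open, the fingers measure 118 mm over their backs; the gripper's body (76 mm by 178 mm) begins 60 mm behind the grasp point.
Start: joints at [1.182, 0.32, 1.565, -0, 1.257, -0.02], TCP at [0.207, 0.536, 0.214] pointing down, gripper open.
Joint ranges: [-3.11, 3.11], [-0.84, 2.01], [0.21, 2.61], [-1.34, 4.49], [0.05, 2.63], [-2.56, 2.56]. Speed limits (rad/s): [2.57, 2.57, 3.14, 3.14, 3.14, 3.14].

INTERFACE

Orientations are given as a rotation vector (axis times angle).
In Python, from plant import robot gives the robot as it stands.
- The arm moves only by the tool arm_command, never from a script. Its argument "plan" is a list of rows, each a list of 3 entries, a list of its own where there are three numbers: the turn, a rotation vector about the tool's x, y, z in rad, then the shift along the tool's x, y, z in m, then the closure, from 0 (fully open) to 1 (shut). In form: [[[ax, ay, az], [dx, dy, dz], claw], ...]. A call has 1 to 12 rows; each row is the pose to reach, as a shift and turn from the pose commanded when the call began, along the tool's axes at that moment; what a row does not reach only later rows make up. A row lasts 1/10 s, in which the tool goes at most 50 mm and 8.59 degrees, less where a joint would pass 70% of its speed; a pose out of reach is approached as far as the arm can. A call with a gripper value outside its range is refused whole. The fingers move at their own pace and stop on an object; the grip force is fixed at half the most. Time passes only in rows, so rows that repeat a pose let the fingers close. It gives the time, the measured TCP pose, the force and the opening at its end, in the units of the state.
- robot.observe(): the state, without advancing time (a new reading comes with each control period).
- robot.grab_frame(name): name is "side" or "top"; returns a dict with "image" (480x640x3 uint8, red, green, blue), "z_map" (480x640 float32, m along the optical axis (not along the pixel's ray), 0 where there is no reading), "intrinsics" (3x3 intrinsics, pixels), "dist_coeffs" ([k1, k2, p1, p2, k3] as OpenCV has them; the pictures are not rectified), "cam_to_world" (4x4, takes a point from camera to world coordinates). Camera axes: x right, y up, looking along -z (the intrinsics and any distortion apply to the point x, -y, -z); pixel columns grow to the right and rows downward; lengths in m; the calibration is good to about 2 mm. A picture is of the moment at which its call begins.
- robot.close_job(): hands the job in, once; it reports no verdict.
The state is a dict: "time": time; "joint_pos": joint angles; "joint_vel": joint speeds; "effort": joint torques, N m; "eef_pos": TCP position; "eef_rot": TCP orientation; "wrist_force": force on the tool from outside, world axes, zero at the start; "moment": the same for the moment, N m; "opening": finger opening in m.
Only numpy, scipy, OpenCV 4.12 (cv2) and the standard library are available. Lean on these libraries where they do the work, as an engineer would, in place of code of your own. Each camera call takes 0.05 s, during which the arm holds its last target.

TASK

The gel cards have been spun: turn the rotor to bring each carrier in turn to the red loading mark, lift both carriers out without letting them swing, and stand them side by side and square on the drain tray, orange ends towards its spout. Stand every gel card on edge, fully home in the slots of the white reading rack, blue end towards the rack's blue end. Keep carriers and cards upright all the time, do not disturb the other things on the bench, and leave the rotor with its red end at the red loading mark.

Things in the scene. Friction and masses are not known exactly. Their poses are not given: they have to be found in the camera images.
- centrifuge: White benchtop gel-card centrifuge, fixed, 350 x 350 mm, housing 130 mm high, open bowl. Origin: on the rotor's axis at bench level; z up, -x to its front. A clear plate (top 164 mm up) covers the bowl but for a slot 140 mm wide (y -70 to 70) from the front edge to 75 mm behind the axis. A carrier comes out only upward through this slot, when 95 mm in front of the axis, rotor within 5 degrees.
- loading_mark (a point): The red loading mark of the centrifuge: a stripe in the middle of its front rim, 167 mm in front of the rotor's axis, 130 mm above the bench. Axes as the centrifuge's.
- rotor_knob (a point): Black finger bar on the rotor's hub, 46 mm long (x), 18 wide (y), 35 tall; this point is on the vertical rotor axis, 198 mm above the bench, 16 below the bar's top, 17 above the hub. Turns the rotor both ways without stops against 0.1 N m; it stays where left. Nothing else within 120 mm is higher than the hub. Axes turn with the rotor: -x to its red end; carrier places at x = -95 and +95 mm.
- rotor_red (a point): The rotor's red end (red tips of its two side bars, red strip on the finger bar): a point midway between the red tips, 108 mm from the axis, 115 mm above the bench; axes as rotor_knob. At the loading mark, the rotor's -x points along the centrifuge's -x.
- carrier1_handle (a point): Grip point of card carrier 1 (grey, 95 mm x, 77 mm y, walls 30 high, 0.32 kg): in the black upright blade in its middle (12 mm thick along y, 20 wide along x), 64 mm above its underside, 14 below the blade's top. z up, y to its orange drain end. Two 6 mm pins stick out along y to 53 mm, 42 above the underside. A card slot 13 mm wide along y at x = -38 and at +38 mm, floor 4 mm up.
- carrier1_drain (a point): Orange drain end of carrier 1: 38 mm from its centre along its y, 4 mm above its underside; axes as the carrier's. At the start the carrier hangs in the rotor by its pins in 8 mm wide notches, open at the top and 10 mm deep, its x along the rotor's x, its underside 72 mm above the bench; it can swing about y and hangs up to 0.1 rad out of level with one card in it.
- carrier2_handle (a point): Grip point of card carrier 2 (grey, 95 mm x, 77 mm y, walls 30 high, 0.32 kg): in the black upright blade in its middle (12 mm thick along y, 20 wide along x), 64 mm above its underside, 14 below the blade's top. z up, y to its orange drain end. Two 6 mm pins stick out along y to 53 mm, 42 above the underside. A card slot 13 mm wide along y at x = -38 and at +38 mm, floor 4 mm up.
- carrier2_drain (a point): Orange drain end of carrier 2: 38 mm from its centre along its y, 4 mm above its underside; axes as the carrier's. At the start the carrier hangs in the rotor by its pins in 8 mm wide notches, open at the top and 10 mm deep, its x along the rotor's x, its underside 72 mm above the bench; it can swing about y and hangs up to 0.1 rad out of level with one card in it.
- card1_center (a point): Centre of gel card 1: a stiff white card 8 mm thick (its x), 64 mm long (its y), 54 mm tall (z up), 14 g, standing on its long edge in a slot of a carrier, 28 mm of it above the slot's walls. Its y points to its blue key end, either way along the slot at the start. None if this card is absent.
- card1_key (a point): Blue key end of gel card 1: 30 mm from the card's centre along its y, half-way up; axes as the card's. None if absent.
- card2_center (a point): Centre of gel card 2: a stiff white card 8 mm thick (its x), 64 mm long (its y), 54 mm tall (z up), 14 g, standing on its long edge in a slot of a carrier, 28 mm of it above the slot's walls. Its y points to its blue key end, either way along the slot at the start. None if this card is absent.
- card2_key (a point): Blue key end of gel card 2: 30 mm from the card's centre along its y, half-way up; axes as the card's. None if absent.
- card3_center (a point): Centre of gel card 3: a stiff white card 8 mm thick (its x), 64 mm long (its y), 54 mm tall (z up), 14 g, standing on its long edge in a slot of a carrier, 28 mm of it above the slot's walls. Its y points to its blue key end, either way along the slot at the start. None if this card is absent.
- card3_key (a point): Blue key end of gel card 3: 30 mm from the card's centre along its y, half-way up; axes as the card's. None if absent.
- card4_center (a point): Centre of gel card 4: a stiff white card 8 mm thick (its x), 64 mm long (its y), 54 mm tall (z up), 14 g, standing on its long edge in a slot of a carrier, 28 mm of it above the slot's walls. Its y points to its blue key end, either way along the slot at the start. None if this card is absent.
- card4_key (a point): Blue key end of gel card 4: 30 mm from the card's centre along its y, half-way up; axes as the card's. None if absent.
- tray: Stainless steel drain tray, loose, 250 mm (x) x 140 mm (y), rim 12 mm high and 3 mm thick, floor 4 mm above the bench. Origin: centre of its underside. The spout, flanked by two orange strips, is in the middle of its +y side. Room for the two carriers side by side, centres 60 mm to either side of the tray's centre along x.
- rack: White slotted reading rack, loose, 144 mm (x) x 84 mm (y) x 30 mm high. Origin: centre of its underside. Four slots along y, 11 mm wide and 72 mm long, at x = -54, -18, +18 and +54 mm; slot floors 6 mm above the bench, 24 mm deep. A card fully home has its centre 33 mm above the bench. The blue bar marks its +y end.
- reagent_bottle: Amber bottle, 56 mm wide, 125 mm tall; a bystander, loose, not part of the job. Origin: centre of its underside.
- dropper_a: Small white dropper bottle with red cap, 24 mm wide, 62 mm tall; a bystander, loose, not part of the job. Origin: centre of its underside.
- dropper_b: Small white dropper bottle with yellow cap, 24 mm wide, 62 mm tall; a bystander, loose, not part of the job. Origin: centre of its underside.
- dish_stack: Stack of three small dishes with black bands, 56 mm wide, 39 mm tall; a bystander, loose, not part of the job. Origin: centre of its underside.
- marker_pen: Marker pen lying on the bench, 128 mm long; a bystander, loose, not part of the job. Origin: centre of its underside.
- bench_timer: Grey bench timer 70 x 50 x 22 mm; a bystander, loose, not part of the job. Origin: centre of its underside.
There are look-alikes about, which are no part of the job. What is shaped like the part that bears card3_center but green or yellow is not meant.

How it is judged:
At the end, for the whole second after the job is handed in: Both carriers stand level and inside on the tray floor, orange end to the spout within 20 degrees; every card present stands in a rack slot, home within 4 mm, tilted under 0.2 rad, blue end at the blue end; the rotor's red end is within 13 mm sideways of the loading mark line (z of carrier1_handle in the frame of tray between 0.062 and 0.074 m and x of carrier1_handle in the frame of tray between -0.085 and 0.085 m and y of carrier1_handle in the frame of tray between -0.045 and 0.045 m and angle between each of carrier1_handle, carrier2_handle's own z axis and vertical below 0.1 rad and y of each of carrier1_drain, carrier2_drain in the frame of tray above 0.012 m and angle between the y axis of each of carrier1_handle, carrier2_handle and the y axis of tray, either way round below 0.35 rad and z of carrier2_handle in the frame of tray between 0.062 and 0.074 m and x of carrier2_handle in the frame of tray between -0.085 and 0.085 m and y of carrier2_handle in the frame of tray between -0.045 and 0.045 m and z of card1_center in the frame of rack between 0.029 and 0.037 m and x of card1_center in the frame of rack between -0.062 and 0.062 m and y of card1_center in the frame of rack between -0.012 and 0.012 m and angle between each of card1_center, card2_center, card3_center, card4_center's own z axis and vertical below 0.2 rad and y of each of card1_key, card2_key, card3_key, card4_key in the frame of rack above 0.015 m and z of card2_center in the frame of rack between 0.029 and 0.037 m and x of card2_center in the frame of rack between -0.062 and 0.062 m and y of card2_center in the frame of rack between -0.012 and 0.012 m and z of card3_center in the frame of rack between 0.029 and 0.037 m and x of card3_center in the frame of rack between -0.062 and 0.062 m and y of card3_center in the frame of rack between -0.012 and 0.012 m and z of card4_center in the frame of rack between 0.029 and 0.037 m and x of card4_center in the frame of rack between -0.062 and 0.062 m and y of card4_center in the frame of rack between -0.012 and 0.012 m and x of rotor_red in the frame of centrifuge below -0.09 m and y of rotor_red in the frame of centrifuge between -0.013 and 0.013 m); the robot touches nothing.
It fails at once if a carrier tips or swings by more than 0.45 rad (angle between any of carrier1_handle, carrier2_handle's own z axis and vertical above 0.45 rad).
It fails at once if a card tips by more than 0.8 rad (angle between any of card1_center, card2_center, card3_center, card4_center's own z axis and vertical above 0.8 rad).
It fails at once if a bystander is pushed more than 50 mm away (distance of any of reagent_bottle, dropper_a, dropper_b, dish_stack, marker_pen, bench_timer from where it was at the start of the episode above 0.05 m).
It fails at once if a standing bystander is knocked over (angle between any of reagent_bottle, dropper_a, dropper_b, dish_stack, bench_timer's own z axis and vertical above 0.6 rad).
Of card1, card2, card3, card4 only 2 to 4 are there at a start; the rules pass over those that are not, and their reading is None.
At some moment in a run one of rack, tray may be knocked a few centimetres aside while the robot is not near it.
It also fails if it takes over 210 s, if anything falls off the work surface, if the arm or the gripper's body presses on something with over 40 N, if the wrist force passes 120 N, or if a joint passes its speed limit or range.

## Working session

There is one attempt and no reset: what is moved stays moved. The work goes in short steps, Python scripts to look and compute and a tool call to move; the robot and the scene stay as the last step left them, time stands still between calls to the robot, and variables do not carry over. Pictures are saved under pics/ and viewed, and the job is handed in when it is done.

Besides the shell and the picture viewer there is one more tool, called after "Emit:" in YAML: its name, and indented under it one key for each argument. arm_command: Moves the arm, as the interface text tells. Its arguments: {"type":"object","properties":{"plan":{"type":"array"}},"required":["plan"]}

```bash
ls -la; mkdir -p pics; cat > h.py <<'E'
import numpy as np, cv2
from plant import robot
from scipy.spatial.transform import Rotation as R
def snap(name,fn=None):
    f=robot.grab_frame(name)
    if fn: cv2.imwrite('pics/'+fn,cv2.cvtColor(f['image'],cv2.COLOR_RGB2BGR))
    return f
E
python3 - <<'E'
from h import *
import pickle
s=robot.observe(); print(s)
for n in('side','top'):
    f=snap(n,n+'0.png'); pickle.dump(f,open(n+'0.pkl','wb')); print(f['intrinsics'],f['dist_coeffs'],f['cam_to_world'])
E
```

```text
total 12
drwxr-xr-x  3 agent agent 4096 Dec  7 14:43 .
drwxr-xr-x 23 root  root  4096 Dec  7 14:43 ..
drwxr-xr-x  2 agent agent 4096 Dec  7 14:43 pics
{'time': 0.0, 'joint_pos': array([ 1.18198381e+00,  3.20246755e-01,  1.56566188e+00, -5.55393418e-05,
        1.25742522e+00, -1.99985649e-02]), 'joint_vel': array([ 0.0013144 , -0.00076548,  0.00096882, -0.00035594, -0.00011386,
        0.00029698]), 'effort': array([-2.50295263e-03, -4.12467921e+01, -2.31967682e+01,  7.23969075e-02,
        4.59585583e-02, -1.28035686e-04]), 'eef_pos': array([0.20711342, 0.53585376, 0.21315289]), 'eef_rot': array([-5.75971686e-01, -3.08803467e+00,  2.69470595e-03]), 'wrist_force': array([ 0.39277701, -0.17955021, -0.12532195]), 'moment': array([-0.037636  , -0.05312927,  0.02181846]), 'opening': 0.09107058993598201}
[[506.4706891    0.         310.68592922]
 [  0.         506.4706891  241.92075411]
 [  0.           0.           1.        ]] [-0.0465608  0.         0.         0.         0.       ] [[ 0.80087103  0.36446045 -0.47515699 -0.0256756 ]
 [-0.59882282  0.48197676 -0.63961678 -0.64055537]
 [-0.0041004   0.7967854   0.60424847  0.88525556]
 [ 0.          0.          0.          1.        ]]
[[459.17632057   0.         313.46491799]
 [  0.         459.17632057 241.49131981]
 [  0.           0.           1.        ]] [-0.10721647  0.          0.          0.          0.        ] [[ 5.80420234e-04  9.88648737e-01 -1.50244261e-01  3.76029573e-01]
 [-9.99896418e-01  2.73445707e-03  1.41307055e-02  1.51997297e-01]
 [ 1.43811406e-02  1.50220497e-01  9.88547917e-01  1.10883479e+00]
 [ 0.00000000e+00  0.00000000e+00  0.00000000e+00  1.00000000e+00]]
```

View pics/side0.png

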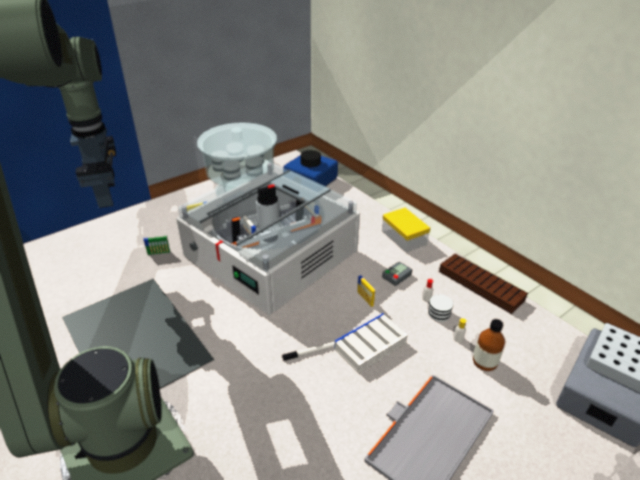

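View pics/top0.png

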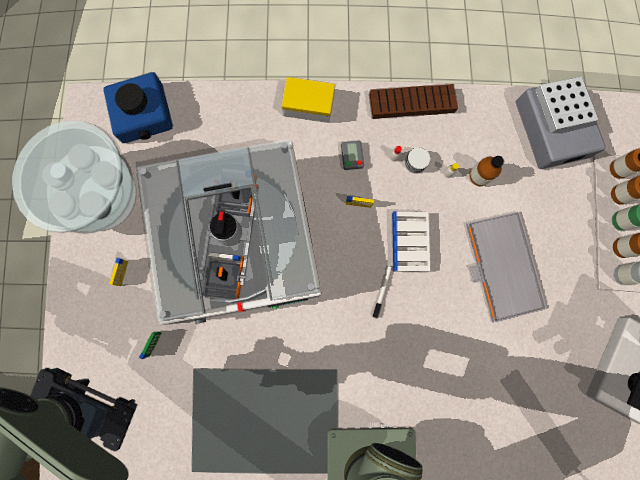

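```bash
python3 - <<'E'
import cv2
a=cv2.imread('pics/top0.png'); c=a[130:330,130:330]; cv2.imwrite('pics/c0.png',cv2.resize(c,(600,600),interpolation=cv2.INTER_CUBIC))
c=a[180:330,360:560]; cv2.imwrite('pics/c1.png',cv2.resize(c,(800,600),interpolation=cv2.INTER_CUBIC))
a=cv2.imread('pics/side0.png'); c=a[160:310,170:370]; cv2.imwrite('pics/c2.png',cv2.resize(c,(800,600),interpolation=cv2.INTER_CUBIC))
E
```

```text
(no output)
```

View pics/c0.png

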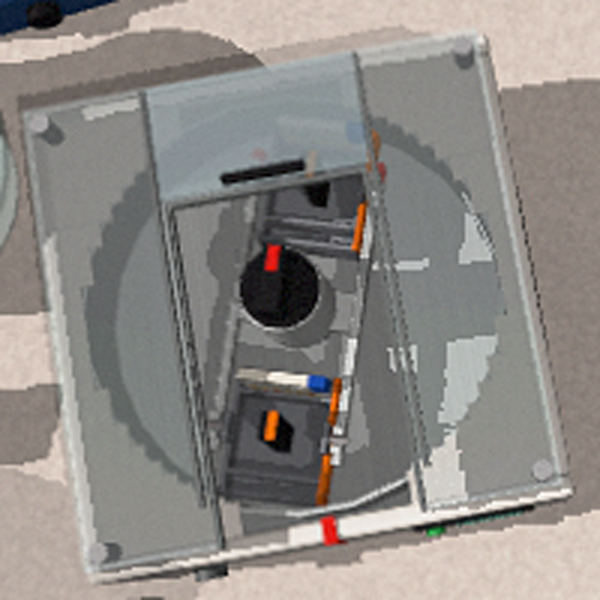

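View pics/c1.png

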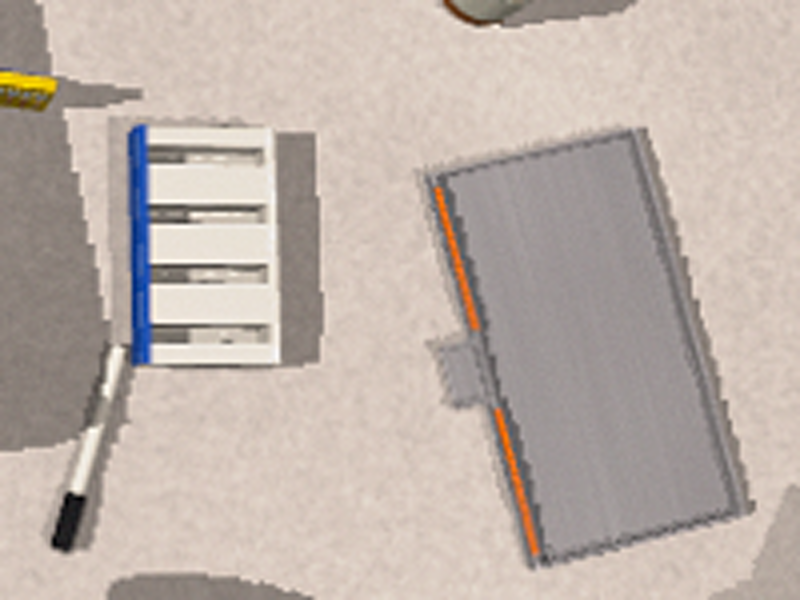

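View pics/c2.png

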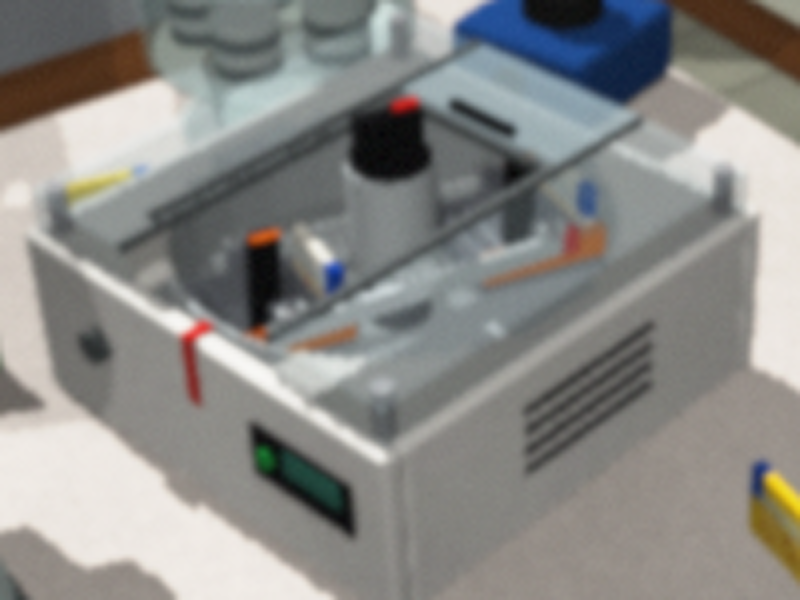

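```bash
cat >> h.py <<'E'
def ray(f,px):
    px=np.asarray(px,float).reshape(-1,1,2)
    u=cv2.undistortPoints(px,f['intrinsics'],np.array(f['dist_coeffs'])).reshape(-1,2)
    d=np.c_[u[:,0],-u[:,1],-np.ones(len(u))]
    T=f['cam_to_world']; return T[:3,3],d@T[:3,:3].T
def onplane(f,px,z):
    o,d=ray(f,px); return o+d*((z-o[2])/d[:,2])[:,None]
def proj(f,P):
    T=np.linalg.inv(f['cam_to_world']); p=np.asarray(P,float).reshape(-1,3)@T[:3,:3].T+T[:3,3]
    q=p*[1,-1,-1]
    return cv2.projectPoints(q,np.zeros(3),np.zeros(3),f['intrinsics'],np.array(f['dist_coeffs']))[0].reshape(-1,2)
def zpt(f,x,y):
    z=f['z_map'][int(round(y)),int(round(x))]; o,d=ray(f,[[x,y]]); return (o+d*z)[0]
def hsv(f): return cv2.cvtColor(f['image'],cv2.COLOR_RGB2HSV)
def mask(f,name):
    h=hsv(f); H,S,V=h[...,0].astype(int),h[...,1],h[...,2]
    return {'red':((H<5)|(H>174))&(S>170)&(V>120),'orange':(H>=6)&(H<16)&(S>180)&(V>130),'blue':(H>100)&(H<125)&(S>150)&(V>70),'yellow':(H>20)&(H<32)&(S>170)&(V>120)}[name].astype(np.uint8)
def blobs(f,name,mn=4):
    n,l,s,c=cv2.connectedComponentsWithStats(mask(f,name),connectivity=8)
    return [(c[i].round(1),int(s[i][4]),s[i][:4],np.argwhere(l==i)[:,::-1]) for i in range(1,n) if s[i][4]>=mn]
E
python3 - <<'E'
from h import *
import pickle
for n in('top','side'):
    f=pickle.load(open(n+'0.pkl','rb'))
    for col in('red','orange','blue'):
        for c,a,b,p in blobs(f,col): print(n,col,c,a,b,zpt(f,*c).round(3))
E
```

```text
top red [397.7 149. ] 34 [395 146   7   7] [ 0.761 -0.066  0.062]
top red [359.1 162.4] 17 [357 161   5   4] [0.738 0.024 0.027]
top red [220.4 215.6] 36 [218 212   6   8] [0.563 0.324 0.219]
top red [239.5 306.6] 36 [237 302   6  10] [0.385 0.294 0.132]
top orange [636.  156.9] 73 [633 149   7  18] [ 0.739 -0.652  0.112]
top orange [486.  167.7] 123 [480 161  14  14] [ 0.707 -0.268  0.093]
top orange [637.2 184.3] 62 [635 177   5  16] [ 0.67  -0.647  0.11 ]
top orange [249.2 204.6] 30 [248 198   4  15] [0.612 0.282 0.105]
top orange [473.7 244.5] 47 [469 227  10  35] [ 0.536 -0.256  0.016]
top orange [638.6 241. ] 22 [638 235   2  13] [ 0.531 -0.633  0.11 ]
top orange [241.  262.5] 21 [240 256   3  14] [0.482 0.297 0.104]
top orange [219.9 271.7] 34 [218 267   5  10] [0.457 0.334 0.15 ]
top orange [237.6 287.9] 32 [236 282   4  14] [0.426 0.303 0.103]
top orange [488.7 300. ] 49 [484 283  10  35] [ 0.4   -0.287  0.017]
top blue [135.4 105.8] 1917 [104  73  62  63] [0.855 0.562 0.099]
top blue [349.  198.4] 22 [347 196   5   6] [0.639 0.053 0.055]
top blue [394.4 242. ] 230 [392 211 
[... 2419 characters left out ...]
 9 145   3   3] [0.095 1.518 0.002]
side blue [ 15.1 146.4] 9 [ 13 145   6   4] [ 0.112  1.525 -0.008]
side blue [ 18.8 148. ] 4 [ 18 147   3   3] [ 0.123  1.524 -0.018]
side blue [ 11.8 156.1] 9 [  9 154   6   4] [ 0.088  1.528 -0.045]
side blue [311.7 167.7] 564 [285 157  52  25] [0.859 0.543 0.072]
side blue [  7.2 174.8] 6 [  6 173   3   4] [ 0.046  1.521 -0.113]
side blue [ 13.2 178.2] 5 [ 12 177   3   4] [ 0.063  1.529 -0.138]
side blue [ 12.5 185. ] 4 [ 11 184   4   3] [ 0.05   1.523 -0.164]
side blue [253.  228.5] 16 [252 226   3   6] [0.487 0.299 0.126]
side blue [146.2 241.5] 17 [145 239   3   7] [0.274 0.53  0.042]
side blue [341.7 337.2] 6 [340 336   4   3] [ 0.49  -0.061  0.032]
```

```bash
cat >> h.py <<'E'
def cloud(f,x0,x1,y0,y1):
    xs,ys=np.meshgrid(np.arange(x0,x1),np.arange(y0,y1)); z=f['z_map'][y0:y1,x0:x1].ravel()
    px=np.c_[xs.ravel(),ys.ravel()]; ok=z>0
    o,d=ray(f,px[ok]); return px[ok],o+d*z[ok][:,None]
E
python3 - <<'E'
from h import *
import pickle
f=pickle.load(open('top0.pkl','rb'))
px,P=cloud(f,195,250,195,250)
for lo,hi in((.205,.23),(.172,.19)):
    m=(P[:,2]>lo)&(P[:,2]<hi); q=P[m]; print(lo,m.sum(),q.mean(0).round(4),np.median(q[:,2]).round(4),cv2.minAreaRect((q[:,:2]*1000).astype(np.float32)), q[:,:2].min(0),q[:,:2].max(0))
# housing: rim plane 0.13 / plate .164
px,P=cloud(f,130,330,130,330)
h,e=np.histogram(P[:,2],bins=np.arange(0,.23,.004)); print([(round(a,3),b) for a,b in zip(e,h) if b>100])
for lo,hi in((.120,.137),(.158,.17)):
    m=(P[:,2]>lo)&(P[:,2]<hi);q=P[m];print(cv2.minAreaRect((q[:,:2]*1000).astype(np.float32)))
# view z map color
z=f['z_map'][130:330,130:330]; v=np.clip((z-.85)/.3*255,0,255).astype(np.uint8)
cv2.imwrite('pics/zm.png',cv2.resize(cv2.applyColorMap(v,cv2.COLORMAP_JET),(600,600),interpolation=cv2.INTER_NEAREST))
E
```

```text
0.205 221 [0.5488 0.3258 0.2143] 0.2146 ((549.9783935546875, 326.6378479003906), (18.8648681640625, 46.01472091674805), 83.51673889160156) [0.52660111 0.31565246] [0.57354141 0.33715971]
0.172 375 [0.5452 0.3202 0.1811] 0.1814 ((549.40478515625, 324.61846923828125), (55.35870361328125, 58.72984313964844), 88.77027130126953) [0.52012186 0.2967932 ] [0.57872294 0.35248189]
[(np.float64(0.0), np.int64(7697)), (np.float64(0.004), np.int64(902)), (np.float64(0.048), np.int64(293)), (np.float64(0.052), np.int64(1835)), (np.float64(0.056), np.int64(829)), (np.float64(0.072), np.int64(297)), (np.float64(0.076), np.int64(730)), (np.float64(0.08), np.int64(200)), (np.float64(0.084), np.int64(124)), (np.float64(0.088), np.int64(129)), (np.float64(0.092), np.int64(159)), (np.float64(0.096), np.int64(201)), (np.float64(0.1), np.int64(326)), (np.float64(0.104), np.int64(349)), (np.float64(0.108), np.int64(414)), (np.float64(0.112), np.int64(274)), (np.float64(0.116), np.int64(112)), (np.float64(0.124), np.int64(288)), (np.float64(0.128), np.int64(1097)), (np.float64(0.132), np.int64(332)), (np.float64(0.16), np.int64(4036)), (np.float64(0.164), np.int64(10775)), (np.float64(0.168), np.int64(2226)), (np.float64(0.172), np.int64(232)), (np.float64(0.176), np.int64(110)), (np.float64(0.18), np.int64(228)), (np.float64(0.212), np.int64(147))]
((546.8394775390625, 325.4609375), (348.94244384765625, 350.395263671875), 10.772533416748047)
((549.9110107421875, 326.6376953125), (336.0556945800781, 335.6289367675781), 10.77236557006836)
```

View pics/zm.png

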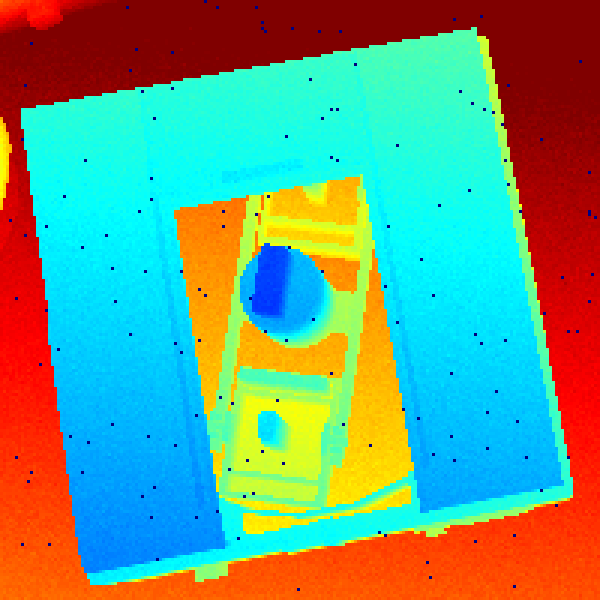

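```bash
cat >> h.py <<'E'
def cur():
    s=robot.observe(); Rm=R.from_rotvec(s['eef_rot']).as_matrix()
    return s,np.array(s['eef_pos']),Rm
def go(x,y,z,yaw,ref=None):
    """delta from current measured pose to TCP (x,y,z), tool down, tool-x yaw in deg"""
    s,p,Rm=cur()
    a=np.radians(yaw); Rt=np.array([[np.cos(a),np.sin(a),0],[np.sin(a),-np.cos(a),0],[0,0,-1]])
    rv=R.from_matrix(Rm.T@Rt).as_rotvec(); d=Rm.T@(np.array([x,y,z])-p)
    print('turn',rv.round(4),'(deg %.1f)'%np.degrees(rv[2]),'shift',d.round(4),'| rows: %.1f lin %.1f rot'%(np.linalg.norm(d)/.05,np.degrees(np.linalg.norm(rv))/8.59))
def st():
    s,p,Rm=cur(); print('t %.2f'%s['time'],'p',p.round(4),'yaw %.2f'%np.degrees(np.arctan2(Rm[1,0],Rm[0,0])),'tilt %.2f'%np.degrees(np.arccos(-Rm[2,2])),'q',np.degrees(s['joint_pos']).round(1),'F',np.round(s['wrist_force'],2),'M',np.round(s['moment'],2),'op %.4f'%s['opening'])
E
python3 - <<'E'
from h import *
st(); go(.549,.3262,.27,173.5)
E
```

```text
t 0.10 p [0.2071 0.5359 0.2132] yaw 158.87 tilt 0.09 q [67.7 18.3 89.7 -0.  72.  -1.1] F [ 0.13 -0.15  0.36] M [-0.    0.06  0.02] op 0.0911
turn [-1.500e-03 -2.000e-04 -2.553e-01] (deg -14.6) shift [-0.3945 -0.0725 -0.0567] | rows: 8.1 lin 1.7 rot
```

Emit:
arm_command:
  plan:
    - [[0,0,0],[0,0,-0.05],0.4]
    - [[-0.0015,0,-0.128],[-0.1,-0.0185,-0.0567],0.4]
    - [[-0.0015,0,-0.2553],[-0.2,-0.037,-0.0567],0.4]
    - [[-0.0015,0,-0.2553],[-0.3945,-0.0725,-0.0567],0.4]
    - [[-0.0015,0,-0.2553],[-0.3945,-0.0725,-0.0567],0.4]
    - [[-0.0015,0,-0.2553],[-0.3945,-0.0725,-0.0567],0.4]
    - [[-0.0015,0,-0.2553],[-0.3945,-0.0725,-0.0567],0.4]
    - [[-0.0015,0,-0.2553],[-0.3945,-0.0725,-0.0567],0.4]
    - [[-0.0015,0,-0.2553],[-0.3945,-0.0725,-0.0567],0.4]
    - [[-0.0015,0,-0.2553],[-0.3945,-0.0725,-0.0567],0.4]
    - [[-0.0015,0,-0.2553],[-0.3945,-0.0725,-0.0567],0.4]

```text
time: 1.2
eef_pos: [0.5496, 0.3257, 0.2696]
eef_rot: [-0.182, -3.135, -0.002]
wrist_force: [-0.2, 0.5, -0.4]
opening: 0.0545
```

```bash
python3 - <<'E'
from h import *
st(); go(.549,.3262,.187,173.5); snap('top','t1.png'); snap('side','s1.png')
E
```

```text
t 1.20 p [0.5496 0.3257 0.2696] yaw 173.36 tilt 0.11 q [ 29.6  22.8  74.9   0.1  82.4 -53.8] F [-0.17  0.53 -0.43] M [0.04 0.06 0.01] op 0.0545
turn [ 0.0009 -0.0018 -0.0024] (deg -0.1) shift [0.0005 0.0004 0.0826] | rows: 1.7 lin 0.0 rot
```

View pics/s1.png

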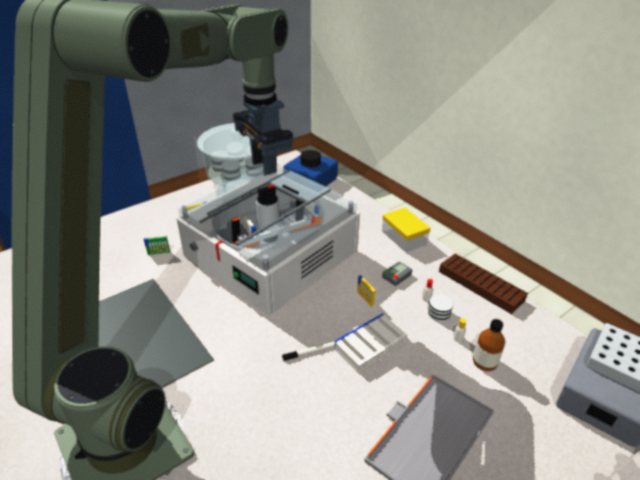

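Emit:
arm_command:
  plan:
    - [[0,0,0],[0,0,0.03],0.4]
    - [[0,0,0],[0,0,0.06],0.4]
    - [[0,0,0],[0,0,0.0826],0.4]
    - [[0,0,0],[0,0,0.0826],0.4]
    - [[0,0,0],[0,0,0.0826],1]
    - [[0,0,0],[0,0,0.0826],1]
    - [[0,0,0],[0,0,0.0826],1]
    - [[0,0,0],[0,0,0.0826],1]
    - [[0,0,0],[0,0,0.0826],1]
    - [[0,0,0],[0,0,0.0826],1]

```text
time: 2.3
eef_pos: [0.5493, 0.3252, 0.1889]
eef_rot: [0.178, 3.136, -0.001]
wrist_force: [-1.2, -5.6, 5.7]
opening: 0.0176
```

```bash
python3 - <<'E'
from h import *
st(); snap('side','s2.png')
E
```

```text
t 2.30 p [0.5493 0.3252 0.1889] yaw 173.50 tilt 0.07 q [ 29.6  24.9  83.   -0.1  72.  -53.8] F [-1.24 -5.61  5.72] M [-0.99  0.17  0.07] op 0.0176
```

Emit:
arm_command:
  plan:
    - [[0,0,0],[0,-0.001,-0.003],1]
    - [[0,0,-0.05],[0,-0.001,-0.003],1]
    - [[0,0,-0.1],[0,-0.001,-0.003],1]
    - [[0,0,-0.15],[0,-0.001,-0.003],1]
    - [[0,0,-0.2],[0,-0.001,-0.003],1]
    - [[0,0,-0.25],[0,-0.001,-0.003],1]
    - [[0,0,-0.3],[0,-0.001,-0.003],1]
    - [[0,0,-0.302],[0,-0.001,-0.003],1]
    - [[0,0,-0.302],[0,-0.001,-0.003],1]

```text
time: 3.25
eef_pos: [0.5492, 0.3249, 0.189]
eef_rot: [0.294, -3.127, 0.001]
wrist_force: [3.5, -2.4, -13.4]
opening: 0.0183
```

```bash
python3 - <<'E'
from h import *
st()
E
```

```text
t 3.25 p [0.5492 0.3249 0.189 ] yaw -169.25 tilt 0.06 q [ 29.6  24.9  83.   -0.   72.1 -71.2] F [  3.46  -2.45 -13.43] M [-0.43 -1.1   0.08] op 0.0183
```

Emit:
arm_command:
  plan:
    - [[0,0,0],[0,0,0],0.5]
    - [[0,0,0],[0,0,0],0.5]
    - [[0,0,0],[0,0,0],0.5]
    - [[0,0,0],[0,0,-0.03],0.5]
    - [[0,0,0],[0,0,-0.07],0.5]
    - [[0,0,0],[0,0,-0.11],0.5]
    - [[0,0,0],[0.05,0,-0.12],0.5]
    - [[0,0,0],[0.1,0,-0.12],0.5]
    - [[0,0,0],[0.15,0,-0.12],0.5]
    - [[0,0,0],[0.2,-0.05,-0.12],0.5]
    - [[0,0,0],[0.22,-0.1,-0.12],0.5]

```text
time: 4.35
eef_pos: [0.3562, 0.2088, 0.3119]
eef_rot: [-0.302, 3.125, 0.005]
wrist_force: [0.9, -0.7, 0.9]
opening: 0.0452
```

```bash
python3 - <<'E'
from h import *
import pickle
st()
f=snap('top','t2.png'); pickle.dump(f,open('t2.pkl','wb'))
cv2.imwrite('pics/c3.png',cv2.resize(cv2.imread('pics/t2.png')[130:330,130:330],(600,600),interpolation=cv2.INTER_CUBIC))
g=snap('side','s3.png');pickle.dump(g,open('s3.pkl','wb'))
E
```

```text
t 4.35 p [0.3562 0.2088 0.3119] yaw -168.95 tilt 0.23 q [ 28.7   0.2  98.    0.1  81.6 -72.4] F [ 0.91 -0.68  0.87] M [ 0.03 -0.03  0.  ] op 0.0452
```

View pics/c3.png

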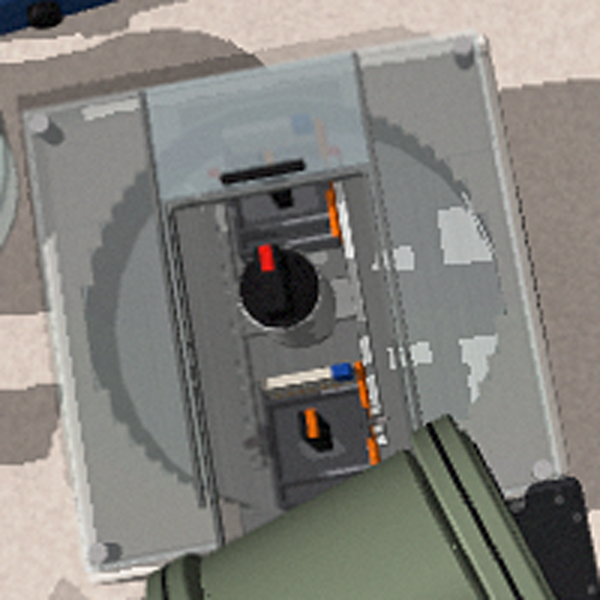

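View pics/t2.png

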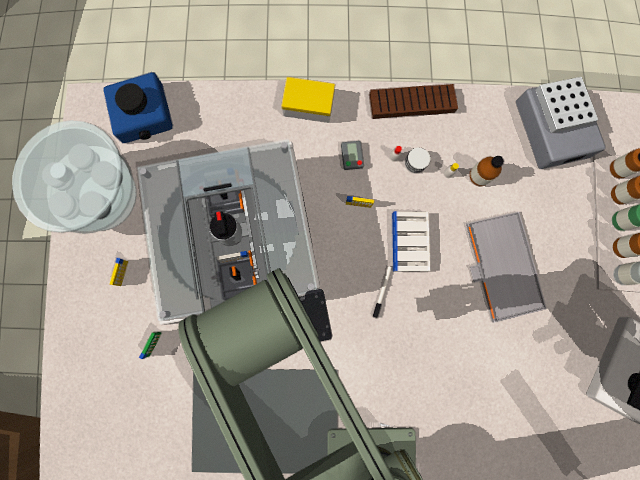

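```bash
python3 - <<'E'
from h import *
import pickle
f=pickle.load(open('t2.pkl','rb'))
px,P=cloud(f,205,245,205,245); m=(P[:,2]>.205)&(P[:,2]<.23); q=P[m]; print('bar',q.mean(0).round(4),cv2.minAreaRect((q[:,:2]*1000).astype(np.float32)))
px,P=cloud(f,222,246,262,285); m=(P[:,2]>.143)&(P[:,2]<.156); q=P[m]; print('blade',m.sum(),q.mean(0).round(4),np.median(q[:,2]),cv2.minAreaRect((q[:,:2]*1000).astype(np.float32)))
g=pickle.load(open('s3.pkl','rb'))
for n,ff in(('t',f),('s',g)):
    for col in('red','orange','blue'):
        for c,a,b,p in blobs(ff,col): 
            w=zpt(ff,*c)
            if .3<w[0]<.72 and .2<w[1]<.45: print(n,col,c,a,w.round(4))
a=np.radians(10.8); print(.549-.095*np.cos(a),.3255-.095*np.sin(a))
E
```

```text
bar [0.5486 0.3252 0.2142] ((549.8966674804688, 326.3316955566406), (46.28761291503906, 18.418424606323242), 10.266053199768066)
blade 60 [0.4581 0.3088 0.1508] 0.15123777014553602 ((458.3540954589844, 308.8638610839844), (20.217422485351562, 11.744854927062988), 9.496406555175781)
t red [218.2 215.4] 34 [0.5632 0.3283 0.2181]
t orange [240.5 201.2] 32 [0.6195 0.3014 0.1055]
t orange [248.5 251.5] 4 [0.5066 0.2816 0.0991]
t orange [250.6 261. ] 18 [0.4852 0.2762 0.1015]
t orange [233.4 270.8] 28 [0.459  0.3056 0.1522]
t orange [254.  280.3] 21 [0.4423 0.2673 0.1069]
t blue [243.4 253.1] 23 [0.4996 0.2891 0.1265]
s red [269.7 185.2] 12 [0.5608 0.3243 0.2162]
s red [218.1 243.1] 7 [0.382  0.2903 0.1321]
s orange [241.5 223.8] 11 [0.4589 0.3048 0.1492]
0.45568271118077464 0.30769877511435617
```

```bash
python3 - <<'E'
from h import *
go(.457,.308,.24,-169.7);go(.457,.308,.119,-169.7)
E
```

```text
turn [0.0012 0.0024 0.0064] (deg 0.4) shift [-0.1181  0.082   0.0729] | rows: 3.2 lin 0.0 rot
turn [0.0012 0.0024 0.0064] (deg 0.4) shift [-0.1178  0.0819  0.1939] | rows: 4.8 lin 0.0 rot
```

Emit:
arm_command:
  plan:
    - [[0.001,0.002,0.006],[-0.04,0.027,0.02],0.5]
    - [[0.001,0.002,0.006],[-0.08,0.055,0.03],0.5]
    - [[0.001,0.002,0.006],[-0.118,0.082,0.04],0.5]
    - [[0.001,0.002,0.006],[-0.118,0.082,0.073],0.5]
    - [[0.001,0.002,0.006],[-0.118,0.082,0.11],0.5]
    - [[0.001,0.002,0.006],[-0.118,0.082,0.13],0.5]
    - [[0.001,0.002,0.006],[-0.118,0.082,0.15],0.5]
    - [[0.001,0.002,0.006],[-0.118,0.082,0.15],0.5]

```text
time: 5.25
eef_pos: [0.4583, 0.3117, 0.1588]
eef_rot: [0.286, -3.123, 0.002]
wrist_force: [-0.2, 0.2, -0.1]
opening: 0.0459
```

```bash
python3 - <<'E'
from h import *
st();go(.457,.308,.119,-169.7)
g=snap('side','s4.png')
cv2.imwrite('pics/c4.png',cv2.resize(cv2.imread('pics/s4.png')[130:280,170:370],(800,600),interpolation=cv2.INTER_CUBIC))
E
```

```text
t 5.25 p [0.4583 0.3117 0.1588] yaw -169.55 tilt 0.35 q [ 33.   19.   97.    0.1  64.3 -67.5] F [-0.24  0.19 -0.07] M [0.01 0.02 0.01] op 0.0459
turn [-0.0007 -0.006   0.0026] (deg 0.1) shift [ 0.0017 -0.0034  0.0398] | rows: 0.8 lin 0.0 rot
```

View pics/c4.png

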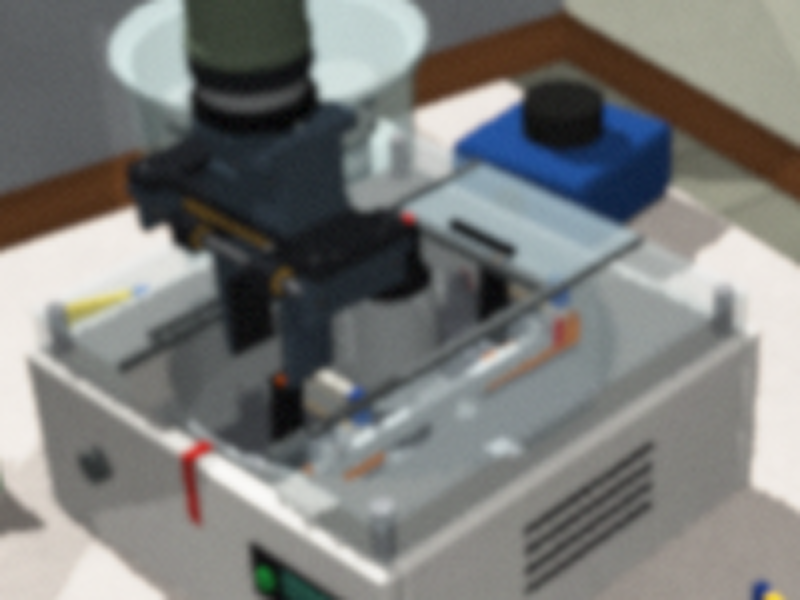

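Emit:
arm_command:
  plan:
    - [[0,-0.006,0.002],[0.0017,-0.0034,0.0],0.5]
    - [[0,-0.006,0.002],[0.0017,-0.0034,0.02],0.5]
    - [[0,-0.006,0.002],[0.0017,-0.0034,0.03],0.5]
    - [[0,-0.006,0.002],[0.0017,-0.0034,0.0398],0.5]
    - [[0,-0.006,0.002],[0.0017,-0.0034,0.0398],0.5]
    - [[0,-0.006,0.002],[0.0017,-0.0034,0.0398],0.5]

```text
time: 5.9
eef_pos: [0.4587, 0.3082, 0.1216]
eef_rot: [-0.283, 3.124, 0.002]
wrist_force: [-0.3, -0.3, 0.4]
opening: 0.0454
```

```bash
python3 - <<'E'
from h import *
st();go(.457,.308,.119,-169.7)
E
```

```text
t 5.90 p [0.4587 0.3082 0.1216] yaw -169.66 tilt 0.30 q [ 3.280e+01  2.050e+01  1.007e+02 -1.000e-01  5.850e+01 -6.750e+01] F [-0.28 -0.28  0.44] M [ 0.05  0.05 -0.02] op 0.0454
turn [0.0007 0.0053 0.0007] (deg 0.0) shift [0.0017 0.0001 0.0026] | rows: 0.1 lin 0.0 rot
```

Emit:
arm_command:
  plan:
    - [[0,0,0],[0.001,0,0.0025],0.5]
    - [[0,0,0],[0.001,0,0.0025],0.6]
    - [[0,0,0],[0.001,0,0.0025],0.7]
    - [[0,0,0],[0.001,0,0.0025],0.8]
    - [[0,0,0],[0.001,0,0.0025],0.9]
    - [[0,0,0],[0.001,0,0.0025],1]
    - [[0,0,0],[0.001,0,0.0025],1]
    - [[0,0,0],[0.001,0,0.0025],1]
    - [[0,0,0],[0.001,0,0.0025],1]

```text
time: 6.8
eef_pos: [0.4575, 0.3079, 0.1188]
eef_rot: [-0.282, 3.124, 0.001]
wrist_force: [1.2, -0.4, 0.4]
opening: 0.0116
```

```bash
python3 - <<'E'
from h import *
st()
E
```

```text
t 6.80 p [0.4575 0.3079 0.1188] yaw -169.67 tilt 0.28 q [ 3.28e+01  2.06e+01  1.01e+02 -1.00e-01  5.81e+01 -6.75e+01] F [ 1.18 -0.37  0.36] M [-0.06 -0.02 -0.11] op 0.0116
```

Gripped (11.6 mm). Lift slowly, straight up.

Emit:
arm_command:
  plan:
    - [[0,0,0],[0,0,-0.004],1]
    - [[0,0,0],[0,0,-0.009],1]
    - [[0,0,0],[0,0,-0.015],1]
    - [[0,0,0],[0,0,-0.022],1]
    - [[0,0,0],[0,0,-0.03],1]
    - [[0,0,0],[0,0,-0.04],1]
    - [[0,0,0],[0,0,-0.055],1]
    - [[0,0,0],[0,0,-0.07],1]
    - [[0,0,0],[0,0,-0.085],1]
    - [[0,0,0],[0,0,-0.1],1]
    - [[0,0,0],[0,0,-0.115],1]
    - [[0,0,0],[0,0,-0.13],1]

```text
time: 8.0
eef_pos: [0.4567, 0.3077, 0.2501]
eef_rot: [-0.283, 3.124, 0.002]
wrist_force: [-0.6, 0.1, -3.2]
opening: 0.0121
```

```bash
python3 - <<'E'
from h import *
st()
g=snap('side','s5.png')
cv2.imwrite('pics/c5.png',cv2.resize(cv2.imread('pics/s5.png')[80:260,170:410],(800,600),interpolation=cv2.INTER_CUBIC))
E
```

```text
t 8.00 p [0.4567 0.3077 0.2501] yaw -169.66 tilt 0.30 q [ 32.8  14.8  89.4  -0.1  75.5 -67.5] F [-0.58  0.1  -3.24] M [ 0.03 -0.01  0.01] op 0.0121
```

View pics/c5.png

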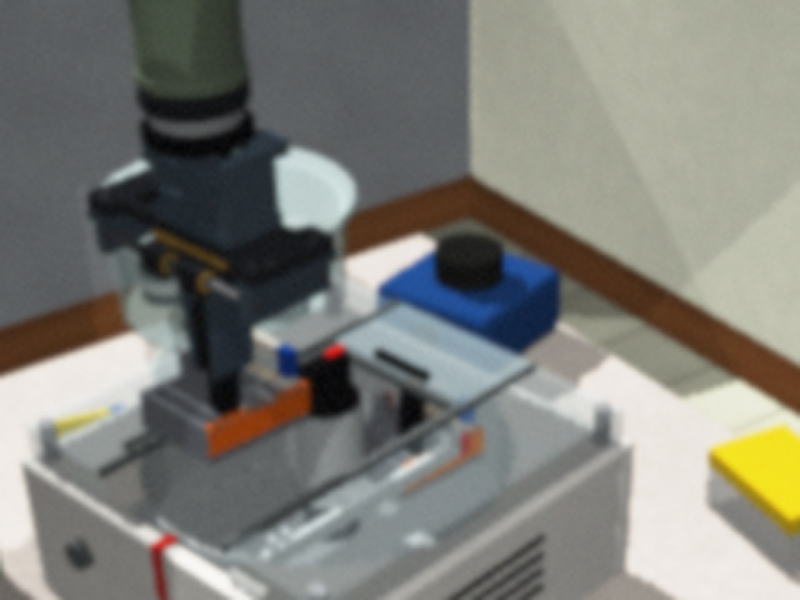

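```bash
cat >> h.py <<'E'
def tray(f):
    B=[b for b in blobs(f,'orange',15)]
    out=[]
    for c,a,b,p in B:
        w=onplane(f,[c],.012)[0]
        out.append((c,a,w))
    return out
E
python3 - <<'E'
from h import *
import pickle
f=pickle.load(open('t2.pkl','rb'))
W=onplane(f,[[464.5,223],[521.25,212.5],[548,308],[493.75,321.5]],.012); print(W.round(4),W.mean(0).round(4))
print(np.linalg.norm(W-np.roll(W,1,0),axis=1), np.degrees(np.arctan2(*(W[1]-W[2])[[1,0]])),np.degrees(np.arctan2(*(W[0]-W[3])[[1,0]])))
for t in tray(f): print(t)
c=[t[2] for t in tray(f) if t[0][0]>460 and t[0][0]<500 and t[0][1]>200]
d=c[0]-c[1]; print(np.degrees(np.arctan2(d[1],d[0])),np.linalg.norm(d), (c[0]+c[1])/2)
E
```

```text
[[ 0.59   -0.2372  0.012 ]
 [ 0.618  -0.3865  0.012 ]
 [ 0.3788 -0.4408  0.012 ]
 [ 0.3484 -0.2994  0.012 ]] [ 0.4838 -0.341   0.012 ]
[0.24948257 0.15187009 0.24519486 0.14459135] 12.78487811591014 14.433435536709691
(array([636., 157.]), 76, array([ 0.77529876, -0.73228722,  0.012     ]))
(array([486. , 167.7]), 137, array([ 0.73348684, -0.3017659 ,  0.012     ]))
(array([637.3, 184.1]), 64, array([ 0.69957192, -0.72532216,  0.012     ]))
(array([240.5, 201.2]), 32, array([0.6421705 , 0.31531415, 0.012     ]))
(array([473.7, 244.5]), 47, array([ 0.53633735, -0.25780984,  0.012     ]))
(array([638.5, 241. ]), 23, array([ 0.54636447, -0.70954289,  0.012     ]))
(array([250.6, 261. ]), 18, array([0.49492824, 0.28727043, 0.012     ]))
(array([233.4, 270.8]), 28, array([0.47117202, 0.32813089, 0.012     ]))
(array([254. , 280.3]), 21, array([0.44862494, 0.27824332, 0.012     ]))
(array([486.9, 292.9]), 22, array([ 0.4175275, -0.2852882,  0.012    ]))
(array([491.6, 311. ]), 17, array([ 0.37370175, -0.29511621,  0.012     ]))
13.022406245211283 0.12194605662100948 [ 0.47693243 -0.27154902  0.012     ]
```

Emit:
arm_command:
  plan:
    - [[0,0,0.03],[0.0,-0.01,-0.02],1]
    - [[0,0,0.12],[0.001,-0.03,-0.03],1]
    - [[0,0,0.25],[0.003,-0.06,-0.03],1]
    - [[0,0,0.38],[0.005,-0.09,-0.03],1]
    - [[0,0,0.52],[0.006,-0.12,-0.03],1]
    - [[0,0,0.66],[0.008,-0.15,-0.03],1]
    - [[0,0,0.8],[0.009,-0.18,-0.03],1]
    - [[0,0,0.94],[0.011,-0.21,-0.03],1]
    - [[0,0,1.08],[0.012,-0.24,-0.03],1]
    - [[0,0,1.22],[0.014,-0.27,-0.03],1]
    - [[0,0,1.36],[0.015,-0.3,-0.03],1]
    - [[0,0,1.48],[0.016,-0.32,-0.03],1]

```text
time: 9.25
eef_pos: [0.4983, -0.0119, 0.2786]
eef_rot: [1.907, 2.493, 0.005]
wrist_force: [-0.2, -0.1, -3.3]
opening: 0.0118
```

```bash
python3 - <<'E'
from h import *
st();go(.5415,-.3266,.20,12.9)
g=snap('side','s6.png')
E
```

```text
t 9.25 p [ 0.4983 -0.0119  0.2786] yaw 105.17 tilt 0.28 q [ -2.7   9.1  92.7   0.   77.9 -17.9] F [-0.2  -0.13 -3.33] M [-0.08 -0.   -0.07] op 0.0118
turn [ 0.0043 -0.0033  1.6105] (deg 92.3) shift [-0.315  -0.0411  0.0787] | rows: 6.5 lin 10.7 rot
```

View pics/s6.png

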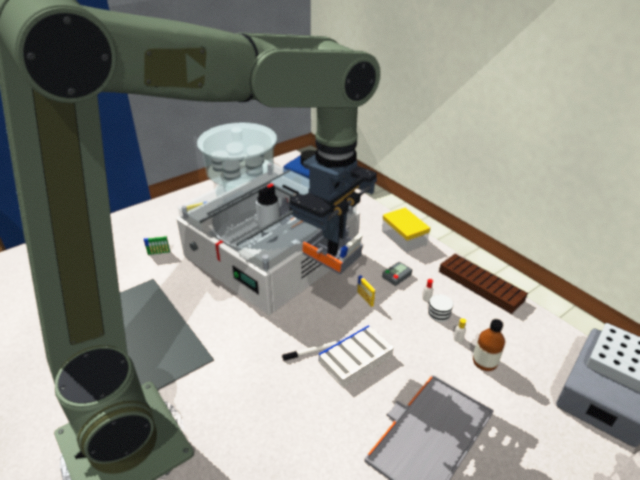

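Emit:
arm_command:
  plan:
    - [[0,0,0.06],[-0.01,-0.001,0],1]
    - [[0,0,0.2],[-0.035,-0.005,0],1]
    - [[0,0,0.34],[-0.065,-0.009,0],1]
    - [[0,0,0.48],[-0.095,-0.012,0],1]
    - [[0,0,0.62],[-0.125,-0.016,0],1]
    - [[0,0,0.76],[-0.155,-0.02,0],1]
    - [[0,0,0.9],[-0.185,-0.024,0],1]
    - [[0,0,1.04],[-0.215,-0.028,0],1]
    - [[0,0,1.18],[-0.245,-0.032,0.0],1]
    - [[0,0,1.32],[-0.275,-0.036,0.0],1]
    - [[0,0,1.46],[-0.3,-0.039,0.0],1]
    - [[0,0,1.6],[-0.315,-0.041,0.0],1]

```text
time: 10.5
eef_pos: [0.5434, -0.3262, 0.2778]
eef_rot: [-3.119, -0.37, -0.007]
wrist_force: [-0.0, 0.1, -3.3]
opening: 0.0119
```

```bash
python3 - <<'E'
from h import *
import pickle
st();go(.5415,-.3266,.10,12.9)
f=snap('top','t7.png');pickle.dump(f,open('t7.pkl','wb'))
g=snap('side','s7.png')
E
```

```text
t 10.50 p [ 0.5434 -0.3262  0.2778] yaw 13.52 tilt 0.24 q [-32.1  22.   74.9   0.2  82.9  44.4] F [-0.02  0.15 -3.27] M [-0.04  0.19 -0.01] op 0.0119
turn [-0.     -0.0042  0.0109] (deg 0.6) shift [-0.0027 -0.      0.1778] | rows: 3.6 lin 0.1 rot
```

View pics/t7.png

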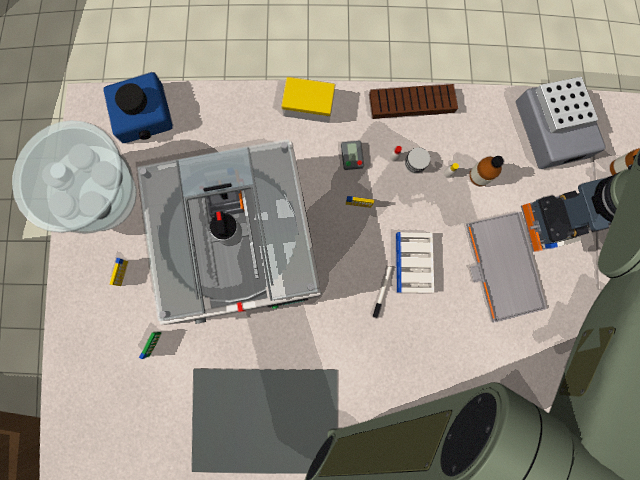

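View pics/s7.png

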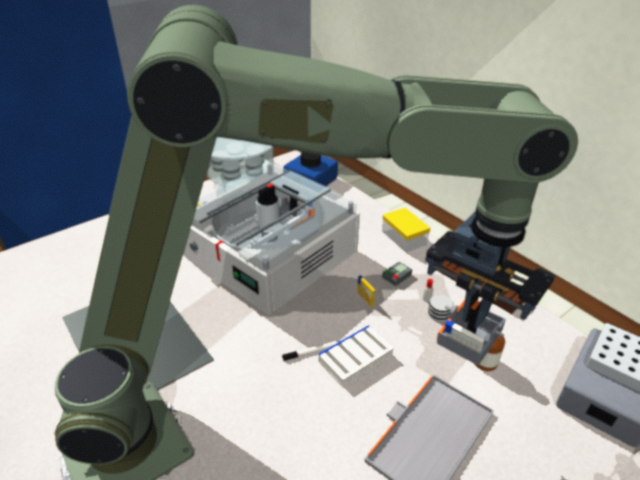

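Emit:
arm_command:
  plan:
    - [[0,-0.004,0.011],[-0.003,0,0.02],1]
    - [[0,-0.004,0.011],[-0.003,0,0.05],1]
    - [[0,-0.004,0.011],[-0.003,0,0.08],1]
    - [[0,-0.004,0.011],[-0.003,0,0.11],1]
    - [[0,-0.004,0.011],[-0.003,0,0.14],1]
    - [[0,-0.004,0.011],[-0.003,0,0.17],1]
    - [[0,-0.004,0.011],[-0.003,0,0.195],1]
    - [[0,-0.004,0.011],[-0.003,0,0.21],1]
    - [[0,-0.004,0.011],[-0.003,0,0.217],1]
    - [[0,-0.004,0.011],[-0.003,0,0.217],1]
    - [[0,-0.004,0.011],[-0.003,0,0.217],1]

```text
time: 11.7
eef_pos: [0.5421, -0.3248, 0.0624]
eef_rot: [3.12, 0.364, 0.003]
wrist_force: [-0.7, -0.6, -3.1]
opening: 0.0118
```

```bash
python3 - <<'E'
from h import *
st()
g=snap('side','s8.png')
cv2.imwrite('pics/c8.png',cv2.resize(cv2.imread('pics/s8.png')[280:460,340:580],(800,600),interpolation=cv2.INTER_CUBIC))
E
```

```text
t 11.70 p [ 0.5421 -0.3248  0.0624] yaw 13.32 tilt 0.13 q [-32.   30.3  93.5   0.1  56.   44.7] F [-0.74 -0.64 -3.11] M [-0.04  0.18 -0.04] op 0.0118
```

View pics/c8.png

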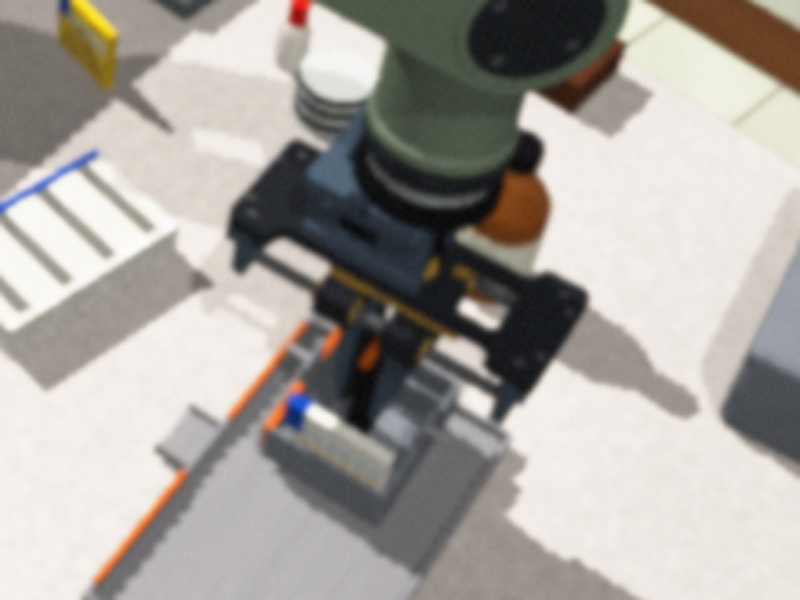

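Emit:
arm_command:
  plan:
    - [[0,0,0],[0,0,0.004],1]
    - [[0,0,0],[0,0,0.007],1]
    - [[0,0,0],[0,0,0.01],1]
    - [[0,0,0],[0,0,0.01],1]
    - [[0,0,0],[0,0,0.01],1]

```text
time: 12.25
eef_pos: [0.543, -0.3249, 0.0529]
eef_rot: [3.12, 0.361, 0.007]
wrist_force: [2.6, 2.8, 6.6]
opening: 0.0121
```

```bash
python3 - <<'E'
from h import *
st()
E
```

```text
t 12.25 p [ 0.543  -0.3249  0.0529] yaw 13.22 tilt 0.25 q [-32.   30.9  94.    0.1  54.8  44.7] F [2.57 2.84 6.55] M [ 0.53 -0.06 -0.08] op 0.0121
```

Emit:
arm_command:
  plan:
    - [[0,0,0],[0,0,0.0015],1]
    - [[0,0,0],[0,0,0.0015],0.95]
    - [[0,0,0],[0,0,0.0015],0.85]
    - [[0,0,0],[0,0,0.0],0.75]
    - [[0,0,0],[0,0,0.0],0.65]
    - [[0,0,0],[0,0,0.0],0.6]
    - [[0,0,0],[0,0,-0.02],0.6]
    - [[0,0,0],[0,0,-0.06],0.6]
    - [[0,0,0],[0,0,-0.11],0.6]
    - [[0,0,0],[0,0,-0.16],0.6]
    - [[0,0,0],[0,0,-0.2],0.6]

```text
time: 13.35
eef_pos: [0.5414, -0.3253, 0.2543]
eef_rot: [3.119, 0.362, 0.004]
wrist_force: [0.9, 0.1, -0.1]
opening: 0.0369
```

```bash
python3 - <<'E'
from h import *
st()
g=snap('side','s9.png')
cv2.imwrite('pics/c9.png',cv2.resize(cv2.imread('pics/s9.png')[280:460,340:580],(800,600),interpolation=cv2.INTER_CUBIC))
E
```

```text
t 13.35 p [ 0.5414 -0.3253  0.2543] yaw 13.23 tilt 0.16 q [-32.1  22.3  77.8   0.   79.7  44.7] F [ 0.95  0.11 -0.13] M [-0.1   0.11 -0.05] op 0.0369
```

View pics/c9.png

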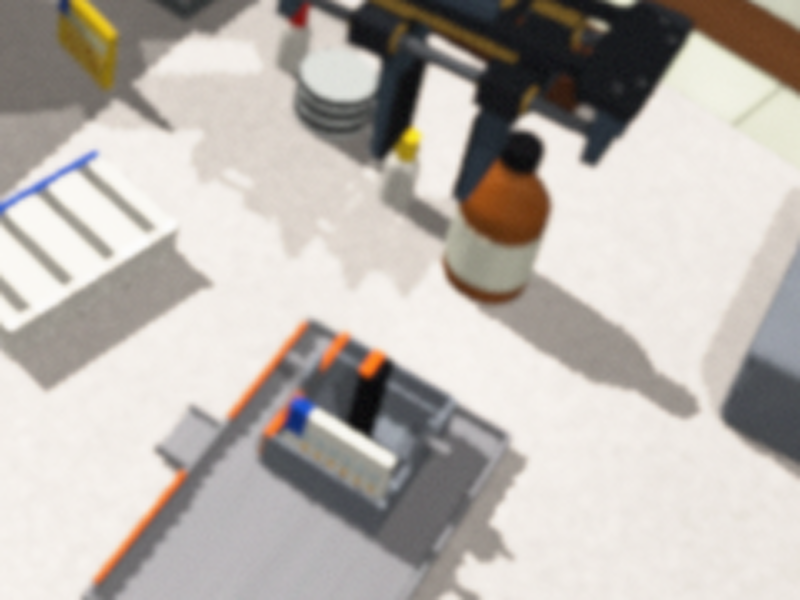

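```bash
python3 - <<'E'
from h import *
go(.549,.325,.29,10.5)
E
```

```text
turn [ 0.0104 -0.0115  0.0477] (deg 2.7) shift [ 0.1545 -0.6331 -0.0335] | rows: 13.1 lin 0.3 rot
```

Emit:
arm_command:
  plan:
    - [[0,0,0.047],[0.005,-0.02,-0.03],0.5]
    - [[0,0,0.047],[0.015,-0.06,-0.035],0.5]
    - [[0,0,0.047],[0.154,-0.633,-0.035],0.5]
    - [[0,0,0.047],[0.154,-0.633,-0.035],0.5]
    - [[0,0,0.047],[0.154,-0.633,-0.035],0.5]
    - [[0,0,0.047],[0.154,-0.633,-0.035],0.5]
    - [[0,0,0.047],[0.154,-0.633,-0.035],0.5]
    - [[0,0,0.047],[0.154,-0.633,-0.035],0.5]
    - [[0,0,0.047],[0.154,-0.633,-0.035],0.5]
    - [[0,0,0.047],[0.154,-0.633,-0.035],0.5]
    - [[0,0,0.047],[0.154,-0.633,-0.035],0.5]
    - [[0,0,0.047],[0.154,-0.633,-0.035],0.5]

```text
time: 14.6
eef_pos: [0.5452, 0.2386, 0.286]
eef_rot: [3.128, 0.289, 0.001]
wrist_force: [0.5, -0.5, 0.5]
opening: 0.0459
```

Emit:
arm_command:
  plan:
    - [[0,0,0],[0,0,0],0.5]
    - [[0,0,0],[0,0,0],0.5]

```text
time: 14.8
eef_pos: [0.5452, 0.2374, 0.2855]
eef_rot: [3.127, 0.292, -0.001]
wrist_force: [-0.2, -0.6, 0.7]
opening: 0.0455
```

```bash
python3 - <<'E'
from h import *
st();go(.549,.325,.191,10.5)
E
```

```text
t 14.80 p [0.5452 0.2374 0.2855] yaw 10.68 tilt 0.07 q [ 22.5  18.2  79.5  -0.   82.3 101.8] F [-0.22 -0.58  0.74] M [-0.06  0.16 -0.  ] op 0.0455
turn [0.001  0.0008 0.0031] (deg 0.2) shift [ 0.02   -0.0854  0.0944] | rows: 2.6 lin 0.0 rot
```

Emit:
arm_command:
  plan:
    - [[0,0,0.003],[0.01,-0.043,0],0.5]
    - [[0,0,0.003],[0.02,-0.0854,0],0.5]
    - [[0,0,0.003],[0.02,-0.0854,0.0],0.5]
    - [[0,0,0.003],[0.02,-0.0854,0.03],0.5]
    - [[0,0,0.003],[0.02,-0.0854,0.06],0.5]
    - [[0,0,0.003],[0.02,-0.0854,0.08],0.5]
    - [[0,0,0.003],[0.02,-0.0854,0.0944],0.5]
    - [[0,0,0.003],[0.02,-0.0854,0.0944],0.5]
    - [[0,0,0.003],[0.02,-0.0854,0.0944],0.5]

```text
time: 15.7
eef_pos: [0.5502, 0.3229, 0.1926]
eef_rot: [3.129, 0.281, 0.001]
wrist_force: [0.1, 0.4, -0.1]
opening: 0.0453
```

```bash
python3 - <<'E'
from h import *
st();go(.549,.325,.191,10.5)
E
```

```text
t 15.70 p [0.5502 0.3229 0.1926] yaw 10.27 tilt 0.05 q [ 29.4  24.7  82.8  -0.   72.4 109.1] F [ 0.14  0.44 -0.15] M [-0.01  0.15  0.02] op 0.0453
turn [ 0.0002 -0.0009 -0.0039] (deg -0.2) shift [-0.0008 -0.0023  0.0016] | rows: 0.1 lin 0.0 rot
```

Emit:
arm_command:
  plan:
    - [[0,0,0],[-0.0008,-0.0023,0.001],0.6]
    - [[0,0,0],[-0.0008,-0.0023,0.001],1]
    - [[0,0,0],[-0.0008,-0.0023,0.001],1]
    - [[0,0,0],[-0.0008,-0.0023,0.001],1]
    - [[0,0,0],[-0.0008,-0.0023,0.001],1]
    - [[0,0,0],[-0.0008,-0.0023,0.001],1]

```text
time: 16.3
eef_pos: [0.549, 0.3248, 0.1917]
eef_rot: [3.125, 0.285, 0.003]
wrist_force: [1.6, -5.1, 3.4]
opening: 0.0177
```

```bash
python3 - <<'E'
from h import *
st()
E
```

```text
t 16.30 p [0.549  0.3248 0.1917] yaw 10.40 tilt 0.21 q [ 29.7  24.8  82.9  -0.2  72.4 109.4] F [ 1.64 -5.06  3.38] M [-0.76  0.    0.14] op 0.0177
```

Emit:
arm_command:
  plan:
    - [[0,0,-0.05],[0,0.0006,0],1]
    - [[0,0,-0.16],[0,0.0006,0],1]
    - [[0,0,-0.29],[0,0.0006,0],1]
    - [[0,0,-0.42],[0,0.0006,0],1]
    - [[0,0,-0.55],[0,0.0006,0],1]
    - [[0,0,-0.68],[0,0.0006,0],1]
    - [[0,0,-0.81],[0,0.0006,0],1]
    - [[0,0,-0.94],[0,0.0006,0],1]
    - [[0,0,-1.07],[0,0.0006,0],1]
    - [[0,0,-1.2],[0,0.0006,0],1]
    - [[0,0,-1.33],[0,0.0006,0],1]
    - [[0,0,-1.46],[0,0.0006,0],1]

```text
time: 17.5
eef_pos: [0.5501, 0.324, 0.1917]
eef_rot: [2.133, 2.3, 0.001]
wrist_force: [3.8, -6.6, 2.2]
opening: 0.0177
```

```bash
python3 - <<'E'
from h import *
st(); go(.549,.325,.191,190.8)
E
```

```text
t 17.50 p [0.5501 0.324  0.1917] yaw 94.30 tilt 0.28 q [29.6 24.8 82.9 -0.3 72.3 25.4] F [ 3.8  -6.64  2.16] M [-0.82 -0.42 -0.14] op 0.0177
turn [ 1.0000e-04  5.6000e-03 -1.6842e+00] (deg -96.5) shift [ 0.0011 -0.0011  0.0007] | rows: 0.0 lin 11.2 rot
```

Emit:
arm_command:
  plan:
    - [[0,0,-0.13],[0,0.0,0],1]
    - [[0,0,-0.27],[0,0,0],1]
    - [[0,0,-0.41],[0,0,0],1]
    - [[0,0,-0.55],[0,0,0],1]
    - [[0,0,-0.69],[0,0,0],1]
    - [[0,0,-0.83],[0,0,0],1]
    - [[0,0,-0.97],[0,0,0],1]
    - [[0,0,-1.11],[0,0,0],1]
    - [[0,0,-1.25],[0,0,0],1]
    - [[0,0,-1.39],[0,0,0],1]
    - [[0,0,-1.53],[0,0,0],1]
    - [[0,0,-1.64],[0,0,0],1]

```text
time: 18.7
eef_pos: [0.5511, 0.3252, 0.1918]
eef_rot: [-0.225, 3.127, -0.001]
wrist_force: [6.6, -2.9, 0.3]
opening: 0.0178
```

Emit:
arm_command:
  plan:
    - [[0,0,-0.044],[0,0.0,0],1]
    - [[0,0,-0.044],[0,0,0],1]

```text
time: 18.9
eef_pos: [0.5511, 0.3253, 0.1917]
eef_rot: [-0.289, 3.122, -0.001]
wrist_force: [5.3, -2.6, -1.1]
opening: 0.0179
```

```bash
python3 - <<'E'
from h import *
st(); go(.549,.325,.191,190.8)
E
```

```text
t 18.90 p [0.5511 0.3253 0.1917] yaw -169.44 tilt 0.36 q [ 29.6  24.8  82.8  -0.2  72.1 -70.9] F [ 5.3  -2.58 -1.08] M [-0.25 -0.76  0.06] op 0.0179
turn [-0.0015  0.006  -0.0041] (deg -0.2) shift [0.0021 0.0001 0.0007] | rows: 0.0 lin 0.0 rot
```

Emit:
arm_command:
  plan:
    - [[0,0,0],[0,0,0],0.5]
    - [[0,0,0],[0,0,0],0.5]
    - [[0,0,0],[0,0,0],0.5]
    - [[0,0,0],[0,0,-0.04],0.5]
    - [[0,0,0],[0,0,-0.08],0.5]
    - [[0,0,0],[0.04,-0.05,-0.1],0.5]
    - [[0,0,0],[0.07,-0.09,-0.1],0.5]
    - [[0,0,0],[0.1,-0.13,-0.1],0.5]
    - [[0,0,0],[0.13,-0.17,-0.1],0.5]
    - [[0,0,0],[0.15,-0.21,-0.1],0.5]
    - [[0,0,0],[0.15,-0.26,-0.1],0.5]
    - [[0,0,0],[0.15,-0.27,-0.1],0.5]

```text
time: 20.1
eef_pos: [0.4493, 0.0302, 0.2916]
eef_rot: [-0.284, 3.127, -0.002]
wrist_force: [-0.4, -0.4, 0.2]
opening: 0.0456
```

```bash
python3 - <<'E'
from h import *
import pickle
st()
f=snap('top','t10.png'); pickle.dump(f,open('t10.pkl','wb'))
cv2.imwrite('pics/c10.png',cv2.resize(cv2.imread('pics/t10.png')[130:330,130:330],(600,600),interpolation=cv2.INTER_CUBIC))
px,P=cloud(f,205,245,205,245); m=(P[:,2]>.205)&(P[:,2]<.23); q=P[m]; print('bar',q.mean(0).round(4),cv2.minAreaRect((q[:,:2]*1000).astype(np.float32)))
px,P=cloud(f,222,246,262,285); m=(P[:,2]>.143)&(P[:,2]<.156); q=P[m]; print('blade',m.sum(),q.mean(0).round(4),np.median(q[:,2]),cv2.minAreaRect((q[:,:2]*1000).astype(np.float32)))
for col in('red','orange','blue'):
        for c,a,b,p in blobs(f,col): 
            w=zpt(f,*c)
            if .3<w[0]<.72 and .2<w[1]<.45: print(col,c,a,w.round(4))
E
```

```text
t 20.10 p [0.4493 0.0302 0.2916] yaw -169.62 tilt 0.11 q [  2.4   4.3  96.5  -0.1  79.1 -97.9] F [-0.38 -0.37  0.2 ] M [ 0.02 -0.03  0.03] op 0.0456
bar [0.5486 0.3254 0.2145] ((549.8278198242188, 326.5304870605469), (46.739227294921875, 18.625398635864258), 10.834256172180176)
blade 61 [0.4537 0.3085 0.1509] 0.15105191820205055 ((453.710205078125, 308.3223876953125), (19.823833465576172, 12.394743919372559), 9.840007781982422)
red [220.4 228.8] 36 [0.5363 0.323  0.2179]
red [256.5 276.7] 13 [0.4497 0.2612 0.1146]
red [215.6 283.4] 15 [0.4348 0.3499 0.1138]
red [239.5 306.8] 35 [0.3845 0.2938 0.1349]
orange [217.  263.7] 28 [0.4785 0.3496 0.1061]
orange [231.  273.6] 31 [0.4532 0.3107 0.151 ]
orange [220.5 285.3] 13 [0.4314 0.3414 0.1016]
blue [224.9 293.3] 18 [0.413  0.3267 0.1274]
```

View pics/c10.png

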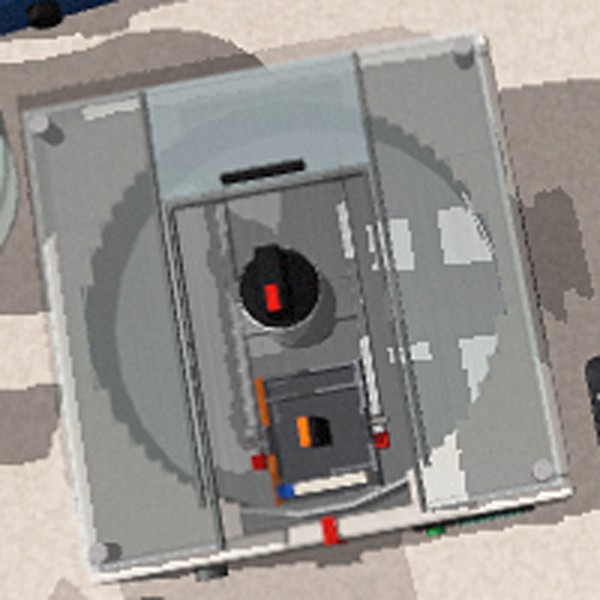

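Emit:
arm_command:
  plan:
    - [[0,0,0.1],[0,0,0],0.5]
    - [[0,0,0.24],[0,0,0],0.5]
    - [[0,0,0.38],[0,0,0],0.5]
    - [[0,0,0.52],[0,0,0],0.5]
    - [[0,0,0.66],[0,0,0],0.5]
    - [[0,0,0.8],[0,0,0],0.5]
    - [[0,0,0.94],[0,0,0],0.5]
    - [[0,0,1.08],[0,0,0],0.5]
    - [[0,0,1.22],[0,0,0],0.5]
    - [[0,0,1.36],[0,0,0],0.5]
    - [[0,0,1.5],[0,0,0],0.5]
    - [[0,0,1.64],[0,0,0],0.5]

```text
time: 21.35
eef_pos: [0.4501, 0.034, 0.291]
eef_rot: [-2.097, -2.339, -0.001]
wrist_force: [0.7, 0.2, 0.7]
opening: 0.0458
```

```bash
python3 - <<'E'
from h import *
st(); go(.4545,.308,.26,10.8)
E
```

```text
t 21.35 p [0.4501 0.034  0.291 ] yaw 96.26 tilt 0.06 q [ 2.8  4.5 96.4  0.  79.1 -3.5] F [0.74 0.2  0.73] M [-0.05  0.05 -0.  ] op 0.0458
turn [-2.0000e-04 -1.0000e-03  1.4916e+00] (deg 85.5) shift [0.2719 0.0342 0.0312] | rows: 5.5 lin 9.9 rot
```

Emit:
arm_command:
  plan:
    - [[0,0,0.14],[0.02,0.002,0],0.5]
    - [[0,0,0.28],[0.05,0.006,0],0.5]
    - [[0,0,0.42],[0.08,0.01,0],0.5]
    - [[0,0,0.56],[0.11,0.014,0],0.5]
    - [[0,0,0.7],[0.14,0.018,0],0.5]
    - [[0,0,0.84],[0.17,0.022,0],0.5]
    - [[0,0,0.98],[0.2,0.026,0],0.5]
    - [[0,0,1.12],[0.23,0.03,0],0.5]
    - [[0,0,1.26],[0.25,0.032,0],0.5]
    - [[0,0,1.4],[0.272,0.034,0.01],0.5]
    - [[0,0,1.492],[0.272,0.034,0.03],0.5]
    - [[0,0,1.492],[0.272,0.034,0.03],0.5]

```text
time: 22.55
eef_pos: [0.4511, 0.3076, 0.2584]
eef_rot: [3.124, 0.306, -0.008]
wrist_force: [-0.3, 0.1, -0.3]
opening: 0.0457
```

Emit:
arm_command:
  plan:
    - [[0,0,0],[0,0,0],0.5]

```text
time: 22.65
eef_pos: [0.4526, 0.3076, 0.2611]
eef_rot: [-3.127, -0.307, 0.0]
wrist_force: [1.0, -0.2, 0.4]
opening: 0.0454
```

```bash
python3 - <<'E'
from h import *
st(); go(.4545,.308,.119,10.8)
E
```

```text
t 22.65 p [0.4526 0.3076 0.2611] yaw 11.21 tilt 0.01 q [ 33.   14.3  88.5   0.   77.2 111.8] F [ 0.98 -0.24  0.42] M [-0.1   0.15 -0.01] op 0.0454
turn [-0.0001  0.0001  0.0071] (deg 0.4) shift [ 0.0019 -0.      0.1421] | rows: 2.8 lin 0.0 rot
```

Emit:
arm_command:
  plan:
    - [[0,0,0.007],[0.002,0,0.02],0.5]
    - [[0,0,0.007],[0.002,0,0.05],0.5]
    - [[0,0,0.007],[0.002,0,0.08],0.5]
    - [[0,0,0.007],[0.002,0,0.1],0.5]
    - [[0,0,0.007],[0.002,0,0.12],0.5]
    - [[0,0,0.007],[0.002,0,0.132],0.5]
    - [[0,0,0.007],[0.002,0,0.142],0.5]
    - [[0,0,0.007],[0.002,0,0.142],0.5]
    - [[0,0,0.007],[0.002,0,0.142],0.5]

```text
time: 23.55
eef_pos: [0.4557, 0.308, 0.1198]
eef_rot: [-3.127, -0.292, -0.003]
wrist_force: [-0.3, 0.3, 0.3]
opening: 0.0456
```

```bash
python3 - <<'E'
from h import *
st(); go(.4545,.308,.119,10.8)
E
```

```text
t 23.55 p [0.4557 0.308  0.1198] yaw 10.67 tilt 0.12 q [ 32.9  20.4 101.    0.   58.4 112.2] F [-0.28  0.31  0.26] M [-0.1   0.14 -0.01] op 0.0456
turn [-0.0008 -0.002  -0.0023] (deg -0.1) shift [-0.0011 -0.0002  0.0008] | rows: 0.0 lin 0.0 rot
```

Emit:
arm_command:
  plan:
    - [[0,0,0],[-0.001,0,0.001],0.55]
    - [[0,0,0],[-0.001,0,0.001],0.65]
    - [[0,0,0],[-0.001,0,0.001],0.75]
    - [[0,0,0],[-0.001,0,0.001],0.85]
    - [[0,0,0],[-0.001,0,0.001],0.95]
    - [[0,0,0],[-0.001,0,0.001],1]
    - [[0,0,0],[-0.001,0,0.001],1]
    - [[0,0,0],[-0.001,0,0.001],1]
    - [[0,0,0],[-0.001,0,0.001],1]

```text
time: 24.45
eef_pos: [0.4542, 0.3076, 0.1182]
eef_rot: [-3.128, -0.292, -0.001]
wrist_force: [-0.5, 0.3, 0.9]
opening: 0.0118
```

Emit:
arm_command:
  plan:
    - [[0,0,0],[0,0,-0.004],1]
    - [[0,0,0],[0,0,-0.009],1]
    - [[0,0,0],[0,0,-0.015],1]
    - [[0,0,0],[0,0,-0.022],1]
    - [[0,0,0],[0,0,-0.03],1]
    - [[0,0,0],[0,0,-0.04],1]
    - [[0,0,0],[0,0,-0.055],1]
    - [[0,0,0],[0,0,-0.07],1]
    - [[0,0,0],[0,0,-0.085],1]
    - [[0,0,0],[0,0,-0.105],1]
    - [[0,0,0],[0,0,-0.125],1]
    - [[0,0,0],[0,0,-0.145],1]

```text
time: 25.65
eef_pos: [0.4539, 0.3074, 0.2646]
eef_rot: [-3.127, -0.292, -0.002]
wrist_force: [0.2, 0.0, -2.7]
opening: 0.0119
```

```bash
python3 - <<'E'
from h import *
st(); go(.4245,-.3534,.28,12.9)
g=snap('side','s11.png')
cv2.imwrite('pics/c11.png',cv2.resize(cv2.imread('pics/s11.png')[80:260,170:410],(800,600),interpolation=cv2.INTER_CUBIC))
E
```

```text
t 25.65 p [0.4539 0.3074 0.2646] yaw 10.66 tilt 0.07 q [ 32.9  14.2  88.1  -0.   77.6 112.2] F [ 0.2   0.04 -2.68] M [-0.04  0.15 -0.01] op 0.0119
turn [-0.0004 -0.0012 -0.0391] (deg -2.2) shift [-0.1511  0.6439 -0.0159] | rows: 13.2 lin 0.3 rot
```

View pics/c11.png

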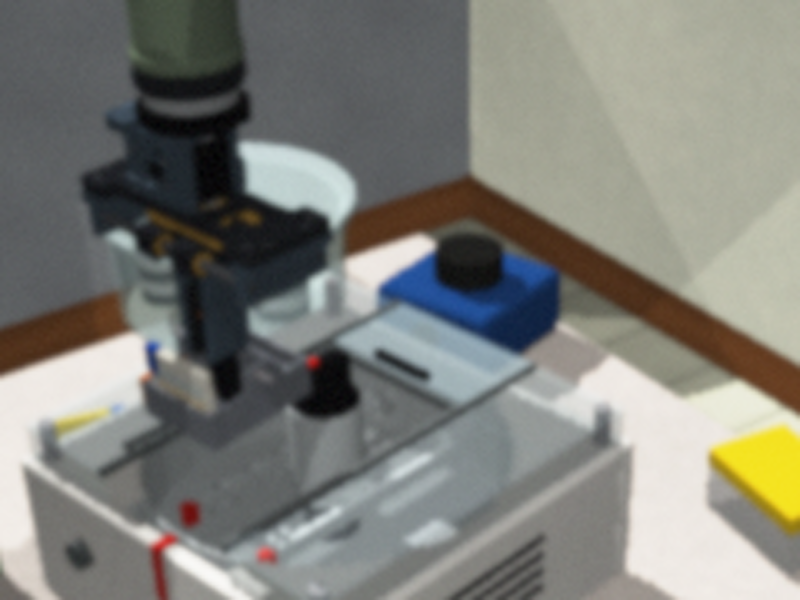

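Emit:
arm_command:
  plan:
    - [[0,0,0],[-0.002,0.01,-0.015],1]
    - [[0,0,-0.01],[-0.007,0.03,-0.02],1]
    - [[0,0,-0.02],[-0.014,0.06,-0.02],1]
    - [[0,0,-0.03],[-0.021,0.09,-0.02],1]
    - [[0,0,-0.039],[-0.028,0.12,-0.02],1]
    - [[0,0,-0.039],[-0.035,0.15,-0.02],1]
    - [[0,0,-0.039],[-0.042,0.18,-0.02],1]
    - [[0,0,-0.039],[-0.049,0.21,-0.02],1]
    - [[0,0,-0.039],[-0.056,0.24,-0.02],1]
    - [[0,0,-0.039],[-0.063,0.27,-0.02],1]
    - [[0,0,-0.039],[-0.07,0.3,-0.02],1]
    - [[0,0,-0.039],[-0.075,0.32,-0.02],1]

```text
time: 26.9
eef_pos: [0.439, -0.0227, 0.283]
eef_rot: [3.121, 0.351, 0.001]
wrist_force: [-0.6, 0.5, -3.2]
opening: 0.0119
```

```bash
python3 - <<'E'
from h import *
import pickle
st(); go(.4245,-.3534,.28,12.9)
f=snap('top','t12.png'); pickle.dump(f,open('t12.pkl','wb'))
for t in tray(f):
  if 440<t[0][0]<560 and t[0][1]>190: print(t, zpt(f,*t[0]))
E
```

```text
t 26.90 p [ 0.439  -0.0227  0.283 ] yaw 12.83 tilt 0.05 q [-4.4  3.6 98.6 -0.  77.8 72.7] F [-0.59  0.5  -3.24] M [-0.07  0.12 -0.01] op 0.0119
turn [ 0.0005 -0.0008 -0.0012] (deg -0.1) shift [-0.0876  0.3192  0.0031] | rows: 6.6 lin 0.0 rot
(array([488.5, 298.6]), 20, array([ 0.40369365, -0.28867516,  0.012     ])) [ 0.40364646 -0.28792347  0.01387095]
```

View pics/t12.png

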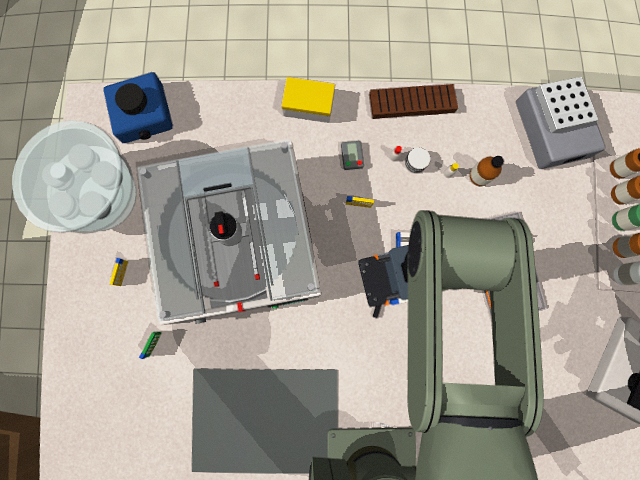

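Emit:
arm_command:
  plan:
    - [[0,0,0],[-0.003,0.01,0],1]
    - [[0,0,0],[-0.01,0.035,0],1]
    - [[0,0,0],[-0.018,0.065,0],1]
    - [[0,0,0],[-0.026,0.095,0],1]
    - [[0,0,0],[-0.034,0.125,0],1]
    - [[0,0,0],[-0.043,0.155,0],1]
    - [[0,0,0],[-0.051,0.185,0],1]
    - [[0,0,0],[-0.059,0.215,0],1]
    - [[0,0,0],[-0.067,0.245,0],1]
    - [[0,0,0],[-0.076,0.275,0],1]
    - [[0,0,0],[-0.083,0.305,0],1]
    - [[0,0,0],[-0.0876,0.319,0],1]

```text
time: 28.15
eef_pos: [0.4255, -0.3533, 0.2823]
eef_rot: [3.122, 0.351, 0.001]
wrist_force: [0.6, 0.7, -3.3]
opening: 0.0119
```

```bash
python3 - <<'E'
from h import *
import pickle
st(); go(.4245,-.3534,.065,12.9)
f=snap('top','t13.png'); pickle.dump(f,open('t13.pkl','wb'))
g=snap('side','s13.png'); pickle.dump(g,open('s13.pkl','wb'))
for t in tray(f):
  if 440<t[0][0]<560 and t[0][1]>190: print(t, zpt(f,*t[0]))
E
```

```text
t 28.15 p [ 0.4255 -0.3533  0.2823] yaw 12.85 tilt 0.03 q [-40.9  14.3  85.5   0.   80.2  36.2] F [ 0.58  0.73 -3.3 ] M [-0.01  0.12 -0.02] op 0.0119
turn [ 0.0002 -0.0005 -0.0009] (deg -0.1) shift [-1.100e-03 -2.000e-04  2.173e-01] | rows: 4.3 lin 0.0 rot
(array([484.3, 233.4]), 87, array([ 0.56415165, -0.28641854,  0.012     ])) [ 0.56023479 -0.27729035  0.03483704]
(array([473.8, 244.4]), 45, array([ 0.53658647, -0.25807701,  0.012     ])) [ 0.53641235 -0.25763231  0.01318944]
(array([510.6, 237.3]), 24, array([ 0.55462955, -0.35392254,  0.012     ])) [ 0.54315512 -0.32141892  0.08246788]
(array([489.9, 254.2]), 89, array([ 0.51230709, -0.29781755,  0.012     ])) [ 0.50976496 -0.28942669  0.03246038]
(array([549.6, 285.7]), 330, array([ 0.43362699, -0.44850132,  0.012     ])) [ 0.42053501 -0.31200705  0.26131225]
(array([488.7, 299.8]), 46, array([ 0.4007882 , -0.28904417,  0.012     ])) [ 0.40066919 -0.28692428  0.01727198]
```

View pics/t13.png

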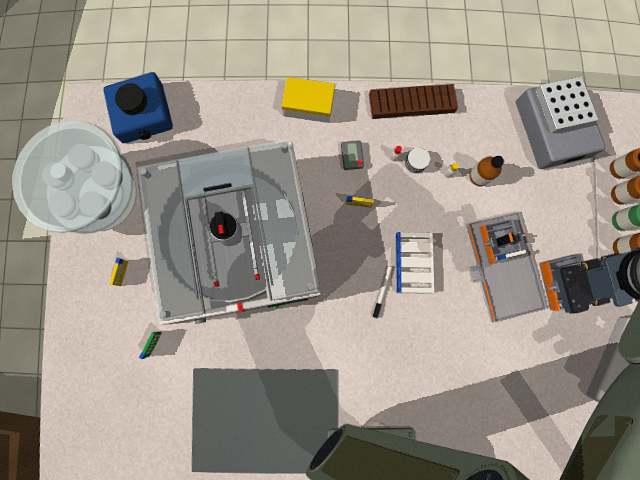

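View pics/s13.png

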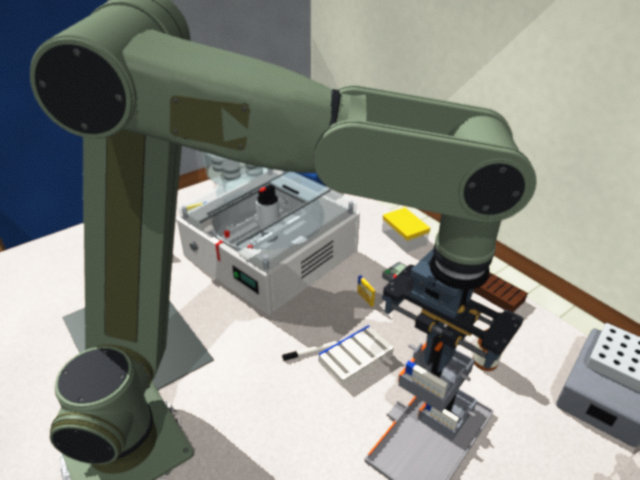

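Emit:
arm_command:
  plan:
    - [[0,0,0],[-0.001,0,0.02],1]
    - [[0,0,0],[-0.001,0,0.05],1]
    - [[0,0,0],[-0.001,0,0.08],1]
    - [[0,0,0],[-0.001,0,0.11],1]
    - [[0,0,0],[-0.001,0,0.14],1]
    - [[0,0,0],[-0.001,0,0.17],1]
    - [[0,0,0],[-0.001,0,0.195],1]
    - [[0,0,0],[-0.001,0,0.21],1]
    - [[0,0,0],[-0.001,0,0.22],1]
    - [[0,0,0],[-0.001,0,0.226],1]
    - [[0,0,0],[-0.001,0,0.228],1]
    - [[0,0,0],[-0.001,0,0.228],1]

```text
time: 29.45
eef_pos: [0.4249, -0.3515, 0.0553]
eef_rot: [3.121, 0.353, 0.002]
wrist_force: [-0.6, -0.7, -2.7]
opening: 0.0118
```

```bash
python3 - <<'E'
from h import *
st()
g=snap('side','s14.png')
cv2.imwrite('pics/c14.png',cv2.resize(cv2.imread('pics/s14.png')[280:460,340:580],(800,600),interpolation=cv2.INTER_CUBIC))
E
```

```text
t 29.45 p [ 0.4249 -0.3515  0.0553] yaw 12.91 tilt 0.08 q [-4.080e+01  2.470e+01  1.052e+02  1.000e-01  5.000e+01  3.620e+01] F [-0.57 -0.72 -2.75] M [-0.04  0.17  0.04] op 0.0118
```

View pics/c14.png

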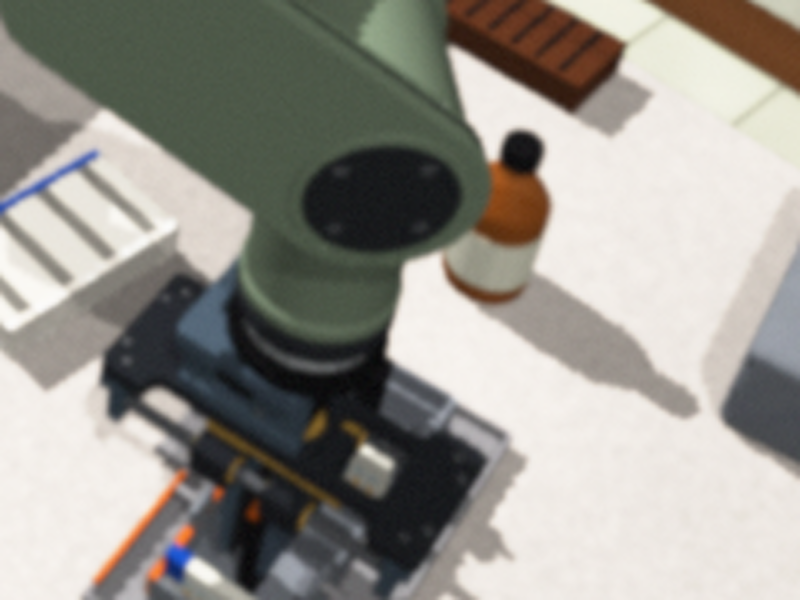

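Emit:
arm_command:
  plan:
    - [[0,0,0],[0,0,0.002],1]
    - [[0,0,0],[0,0,0.004],1]
    - [[0,0,0],[0,0,0.004],1]
    - [[0,0,0],[0,0,0.004],1]

```text
time: 29.9
eef_pos: [0.426, -0.352, 0.0525]
eef_rot: [3.12, 0.352, 0.006]
wrist_force: [1.8, 1.9, 5.6]
opening: 0.0118
```

```bash
python3 - <<'E'
from h import *
st()
E
```

```text
t 29.90 p [ 0.426  -0.352   0.0525] yaw 12.86 tilt 0.24 q [-4.080e+01  2.490e+01  1.054e+02  1.000e-01  4.950e+01  3.620e+01] F [1.77 1.91 5.6 ] M [ 0.39  0.1  -0.05] op 0.0118
```

Emit:
arm_command:
  plan:
    - [[0,0,0],[0,0,0.0015],1]
    - [[0,0,0],[0,0,0.0015],0.95]
    - [[0,0,0],[0,0,0.0015],0.85]
    - [[0,0,0],[0,0,0.0],0.75]
    - [[0,0,0],[0,0,0.0],0.65]
    - [[0,0,0],[0,0,0.0],0.6]
    - [[0,0,0],[0,0,-0.02],0.6]
    - [[0,0,0],[0,0,-0.06],0.6]
    - [[0,0,0],[0,0,-0.11],0.6]
    - [[0,0,0],[-0.05,-0.02,-0.16],0.6]
    - [[0,0,0],[-0.1,-0.05,-0.2],0.6]
    - [[0,0,0],[-0.12,-0.1,-0.2],0.6]

```text
time: 31.1
eef_pos: [0.3127, -0.3059, 0.2418]
eef_rot: [3.118, 0.35, 0.005]
wrist_force: [-0.3, -0.3, 1.1]
opening: 0.0368
```

```bash
python3 - <<'E'
from h import *
import pickle
st()
f=snap('top','t15.png'); pickle.dump(f,open('t15.pkl','wb'))
g=snap('side','s15.png'); pickle.dump(g,open('s15.pkl','wb'))
a=cv2.imread('pics/t15.png'); cv2.imwrite('pics/c15.png',cv2.resize(a[190:340,370:570],(800,600),interpolation=cv2.INTER_CUBIC))
E
```

```text
t 31.10 p [ 0.3127 -0.3059  0.2418] yaw 12.82 tilt 0.30 q [-45.9   4.5 103.5  -0.   71.7  31.3] F [-0.27 -0.33  1.09] M [-0.06  0.16  0.03] op 0.0368
```

View pics/c15.png

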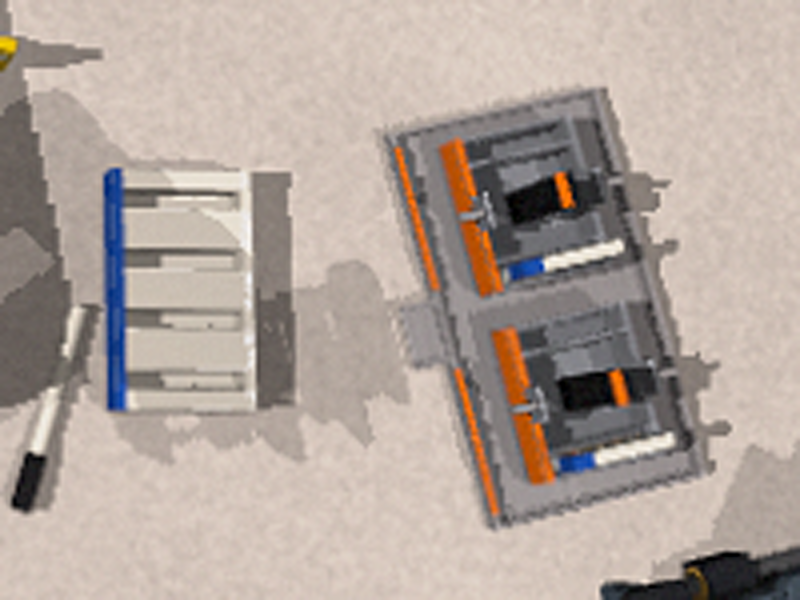

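View pics/s15.png

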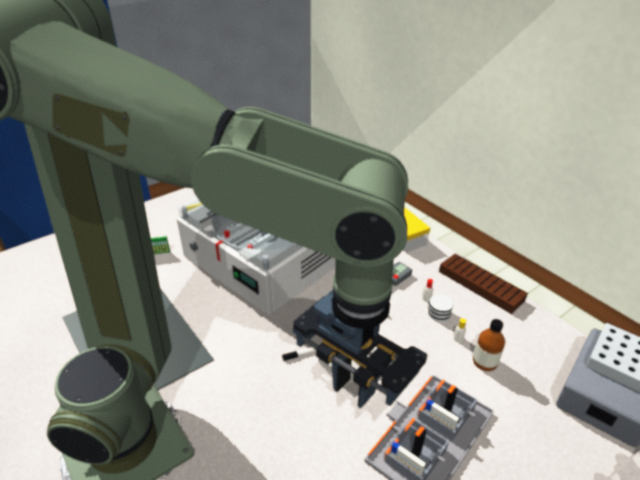

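```bash
cat >> h.py <<'E'
def band(f,box,lo,hi):
    px,P=cloud(f,*box); m=(P[:,2]>lo)&(P[:,2]<hi); return px[m],P[m]
def rect(q):
    r=cv2.minAreaRect((q[:,:2]*1000).astype(np.float32)); (c,(w,h),a)=r
    if w<h: w,h,a=h,w,a+90
    return np.round(c,1),round(w,1),round(h,1),round((a+90)%180-90,2)
def pca(q):
    m=q[:,:2].mean(0);u,s,v=np.linalg.svd(q[:,:2]-m); return m.round(4),np.degrees(np.arctan2(v[0,1],v[0,0]))%180
def rack(f,box=(380,460,210,320)):
    """slab top z .03: rect"""
    px,q=band(f,box,.025,.036)
    return rect(q),len(q)
E
python3 - <<'E'
from h import *
import pickle
f=pickle.load(open('t15.pkl','rb'))
for nm,box in(('A',(493,532,240,268)),('B',(505,545,290,315))):
    px,q=band(f,box,.055,.068); print(nm,len(q),q.mean(0).round(4),rect(q),pca(q))
for box in ((495,520,230,246),(507,533,278,295)):
    px,q=band(f,box,.075,.09); print('blade',len(q),q.mean(0).round(4),rect(q))
print('rack',rack(f)); 
b=[b for b in blobs(f,'blue',50) if 380<b[0][0]<420][0]
w=onplane(f,b[3],.03); print('bluebar',b[0],b[1],rect(w),pca(w),w.mean(0))
for b in blobs(f,'blue',10): 
    if b[0][0]>480:print(b[0],b[1],zpt(f,*b[0]))
E
```

```text
A 108 [ 0.5092 -0.3302  0.0622] (array([ 521.7, -326.9]), 72.1, 40.9, -76.83) (array([ 0.5092, -0.3302]), np.float64(97.54618460331628))
B 109 [ 0.3942 -0.3555  0.0623] (array([ 405.2, -352. ]), 69.3, 35.1, -77.99) (array([ 0.3942, -0.3555]), np.float64(99.97687627531296))
blade 57 [ 0.544  -0.3226  0.0821] (array([ 544.3, -323.7]), 20.4, 13.8, 15.85)
blade 52 [ 0.4288 -0.3482  0.082 ] (array([ 429. , -349.3]), 20.5, 11.8, 15.75)
rack ((array([ 492.1, -106.3]), 144.8, 85.8, -0.08), 1655)
bluebar [398.2 261.8] 236 (array([493.1, -64.4]), 141.2, 9.7, -1.48) (array([ 0.4919, -0.0648]), np.float64(179.69931109615632)) [ 0.49193618 -0.06482455  0.03      ]
[501.1 256.6] 31 [ 0.50032445 -0.30414966  0.06266005]
[513.5 305.4] 30 [ 0.38601289 -0.32760175  0.06390845]
```

```bash
cat >> h.py <<'E'
def cardtop(f,box,lo,hi):
    px,q=band(f,box,lo,hi); c=hsv(f)[px[:,1],px[:,0]].astype(int)
    m=((c[:,1]<60)&(c[:,2]>190))|((c[:,0]>100)&(c[:,0]<125)&(c[:,1]>130))
    return px[m],q[m]
def slots(f,z=.03):
    """dark slots inside the rack: returns list of centroid on plane z"""
E
python3 - <<'E'
from h import *
import pickle
f=pickle.load(open('t15.pkl','rb'))
for nm,box in(('A',(493,532,240,268)),('B',(505,545,290,315))):
    px,q=cardtop(f,box,.055,.068); print(nm,len(q),q.mean(0).round(4),rect(q),pca(q))
    print(q[:,:2].min(0),q[:,:2].max(0))
px,q=cardtop(f,(495,530,245,262),.05,.07)
v=cv2.resize(f['image'][195:320,380:560][...,::-1],None,fx=4,fy=4,interpolation=cv2.INTER_NEAREST); cv2.imwrite('pics/c16.png',v)
E
```

```text
A 85 [ 0.5065 -0.3316  0.0626] (array([ 506.8, -332.2]), 53.2, 43.6, 63.48) (array([ 0.5065, -0.3316]), np.float64(102.27444331575961))
[ 0.49699372 -0.36547316] [ 0.53816042 -0.30049509]
B 84 [ 0.3922 -0.3563  0.0625] (array([ 392.5, -357.5]), 63.9, 7.9, -78.02) (array([ 0.3922, -0.3563]), np.float64(102.63641452661305))
[ 0.38230121 -0.38901096] [ 0.40247468 -0.32649313]
```

View pics/c16.png

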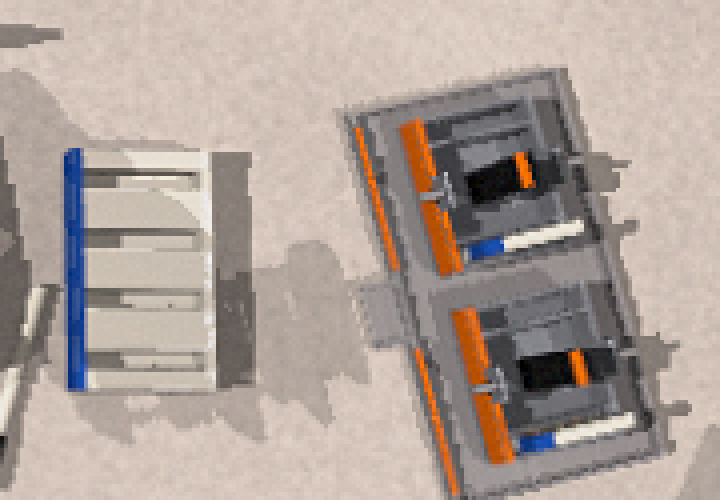

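```bash
python3 - <<'E'
from h import *
go(.3905,-.3595,.15,102.5)
E
```

```text
turn [ 2.3000e-03  1.0000e-04 -1.5652e+00] (deg -89.7) shift [0.0659 0.0739 0.092 ] | rows: 2.7 lin 10.4 rot
```

Emit:
arm_command:
  plan:
    - [[0,0,-0.14],[0,0,0],0.78]
    - [[0,0,-0.28],[0.01,0.01,0],0.78]
    - [[0,0,-0.42],[0.02,0.02,0],0.78]
    - [[0,0,-0.56],[0.03,0.03,0],0.78]
    - [[0,0,-0.7],[0.04,0.04,0],0.78]
    - [[0,0,-0.84],[0.05,0.05,0],0.78]
    - [[0,0,-0.98],[0.06,0.06,0],0.78]
    - [[0,0,-1.12],[0.0659,0.0739,0],0.78]
    - [[0,0,-1.26],[0.0659,0.0739,0.02],0.78]
    - [[0,0,-1.4],[0.0659,0.0739,0.05],0.78]
    - [[0,0,-1.52],[0.0659,0.0739,0.092],0.78]
    - [[0,0,-1.565],[0.0659,0.0739,0.092],0.78]

```text
time: 32.4
eef_pos: [0.3912, -0.3589, 0.1413]
eef_rot: [-1.954, -2.445, -0.003]
wrist_force: [0.5, 0.6, 0.5]
opening: 0.0198
```

Emit:
arm_command:
  plan:
    - [[0,0,0],[0,0,0],0.78]
    - [[0,0,0],[0,0,0],0.78]

```text
time: 32.6
eef_pos: [0.3944, -0.3621, 0.1475]
eef_rot: [1.966, 2.449, 0.001]
wrist_force: [0.4, 0.2, 0.9]
opening: 0.0204
```

```bash
python3 - <<'E'
from h import *
st(); go(.3905,-.3595,.1,102.5)
f=snap('top','t17.png');f=snap('side','s17.png')
a=cv2.imread('pics/s17.png'); cv2.imwrite('pics/c17.png',cv2.resize(a[300:480,340:580],(800,600),interpolation=cv2.INTER_CUBIC))
E
```

```text
t 32.60 p [ 0.3944 -0.3621  0.1475] yaw 102.51 tilt 0.07 q [-43.8  17.7 100.7   0.   61.5 -56.3] F [0.44 0.18 0.88] M [-0.09 -0.01 -0.02] op 0.0204
turn [0.0011 0.0004 0.0001] (deg 0.0) shift [ 0.0034 -0.0033  0.0475] | rows: 1.0 lin 0.0 rot
```

View pics/c17.png

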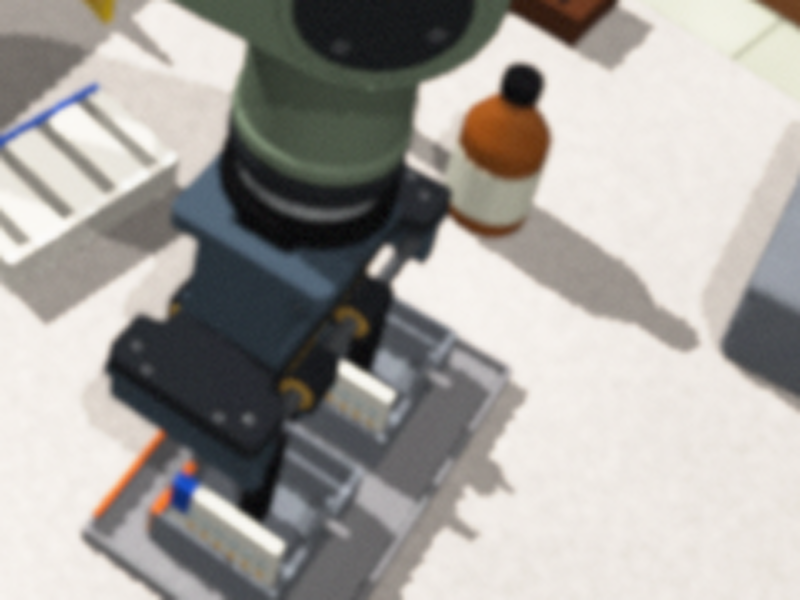

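Emit:
arm_command:
  plan:
    - [[0,0,0],[0.0034,-0.0033,0],0.78]
    - [[0,0,0],[0.0034,-0.0033,0.02],0.78]
    - [[0,0,0],[0.0034,-0.0033,0.045],0.78]
    - [[0,0,0],[0.0034,-0.0033,0.06],0.78]
    - [[0,0,0],[0.0034,-0.0033,0.07],0.78]
    - [[0,0,0],[0.0034,-0.0033,0.07],0.78]
    - [[0,0,0],[0.0034,-0.0033,0.07],0.78]

```text
time: 33.4
eef_pos: [0.3902, -0.3593, 0.0781]
eef_rot: [1.964, 2.45, 0.001]
wrist_force: [-0.4, 0.3, 0.1]
opening: 0.0204
```

```bash
python3 - <<'E'
from h import *
import pickle
st(); go(.3905,-.3595,.04,102.5)
f=snap('top','t18.png');g=snap('side','s18.png')
a=cv2.imread('pics/s18.png'); cv2.imwrite('pics/c18.png',cv2.resize(a[360:480,360:520],(800,600),interpolation=cv2.INTER_CUBIC))
E
```

```text
t 33.40 p [ 0.3902 -0.3593  0.0781] yaw 102.56 tilt 0.09 q [-43.9  21.5 106.6   0.   51.8 -56.5] F [-0.43  0.25  0.14] M [-0.03  0.05  0.05] op 0.0204
turn [0.0014 0.0008 0.0011] (deg 0.1) shift [-0.0003  0.0002  0.0381] | rows: 0.8 lin 0.0 rot
```

View pics/c18.png

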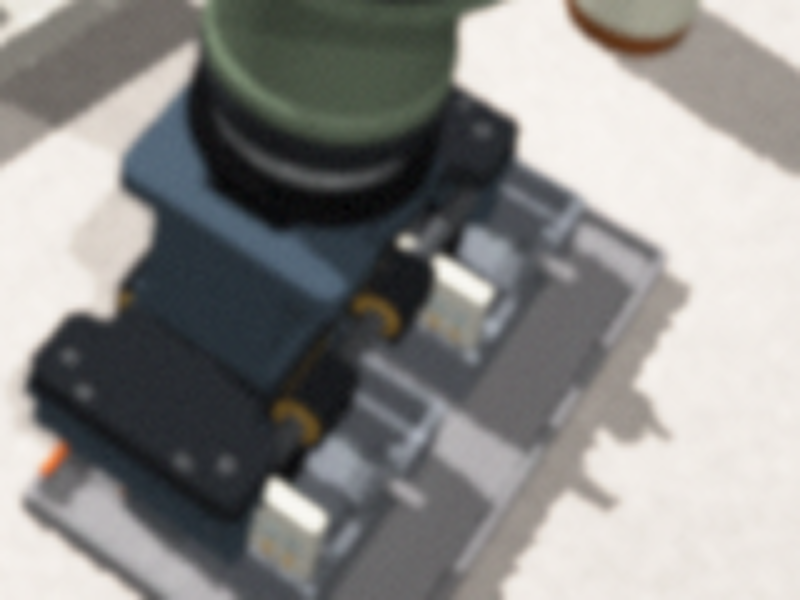

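Emit:
arm_command:
  plan:
    - [[0,0,0],[0,0,0.01],0.78]
    - [[0,0,0],[0,0,0.02],0.78]
    - [[0,0,0],[0,0,0.022],0.78]

```text
time: 33.8
eef_pos: [0.389, -0.3581, 0.054]
eef_rot: [-1.963, -2.449, -0.001]
wrist_force: [0.0, 0.6, 0.1]
opening: 0.0202
```

Emit:
arm_command:
  plan:
    - [[0,0,0],[0,0,0.008],0.78]
    - [[0,0,0],[0,0,0.015],0.78]
    - [[0,0,0],[0,0,0.016],0.78]

```text
time: 34.1
eef_pos: [0.3893, -0.3584, 0.0383]
eef_rot: [-1.964, -2.45, -0.001]
wrist_force: [-0.1, 0.3, -0.3]
opening: 0.0202
```

```bash
python3 - <<'E'
from h import *
st(); go(.3905,-.3595,.04,102.5)
E
```

```text
t 34.10 p [ 0.3893 -0.3584  0.0383] yaw 102.57 tilt 0.11 q [-4.390e+01  2.440e+01  1.091e+02  1.000e-01  4.660e+01 -5.650e+01] F [-0.06  0.31 -0.33] M [-0.09  0.06 -0.03] op 0.0202
turn [-0.0005 -0.0019  0.0011] (deg 0.1) shift [-0.0013  0.0009 -0.0017] | rows: 0.0 lin 0.0 rot
```

Emit:
arm_command:
  plan:
    - [[0,0,0],[0,0,-0.002],0.82]
    - [[0,0,0],[0,0,-0.002],0.86]
    - [[0,0,0],[0,0,-0.002],0.9]
    - [[0,0,0],[0,0,-0.002],0.94]
    - [[0,0,0],[0,0,-0.002],1]
    - [[0,0,0],[0,0,-0.002],1]
    - [[0,0,0],[0,0,-0.002],1]

```text
time: 34.8
eef_pos: [0.3901, -0.3591, 0.0418]
eef_rot: [1.964, 2.45, 0.001]
wrist_force: [-1.3, -0.4, 3.6]
opening: 0.0079
```

```bash
python3 - <<'E'
from h import *
st()
E
```

```text
t 34.80 p [ 0.3901 -0.3591  0.0418] yaw 102.57 tilt 0.07 q [-4.390e+01  2.410e+01  1.089e+02  1.000e-01  4.690e+01 -5.650e+01] F [-1.33 -0.42  3.58] M [-0.06  0.    0.02] op 0.0079
```

Emit:
arm_command:
  plan:
    - [[0,0,0],[0,0,-0.005],1]
    - [[0,0,0],[0,0,-0.01],1]
    - [[0,0,0],[0,0,-0.02],1]
    - [[0,0,0],[0,0,-0.03],1]
    - [[0,0,0],[0,0,-0.045],1]
    - [[0,0,0],[0,0,-0.06],1]
    - [[0,0,0],[0,0,-0.08],1]
    - [[0,0,0],[0,0,-0.1],1]
    - [[0,0,0],[0,0,-0.115],1]
    - [[0,0,0],[0,0,-0.115],1]

```text
time: 35.8
eef_pos: [0.3907, -0.3601, 0.1594]
eef_rot: [1.961, 2.447, -0.0]
wrist_force: [0.1, 0.4, 0.4]
opening: 0.0074
```

```bash
python3 - <<'E'
from h import *
import pickle
st()
f=snap('top','t19.png');pickle.dump(f,open('t19.pkl','wb'));g=snap('side','s19.png')
a=cv2.imread('pics/s19.png'); cv2.imwrite('pics/c19.png',cv2.resize(a[280:480,320:587],(800,600),interpolation=cv2.INTER_CUBIC))
print('rack',rack(f))
for lo,hi in((.026,.034),):
    px,q=band(f,(380,460,215,310),lo,hi); print(q[:,:2].min(0),q[:,:2].max(0))
E
```

```text
t 35.80 p [ 0.3907 -0.3601  0.1594] yaw 102.57 tilt 0.33 q [-43.9  16.6 100.4   0.   62.6 -56.5] F [0.05 0.38 0.4 ] M [-0.09  0.02  0.03] op 0.0074
rack ((array([ 492.2, -106.6]), 144.8, 85.9, -0.36), 1645)
[ 0.41977511 -0.14952998] [ 0.56420143 -0.06344559]
```

View pics/c19.png

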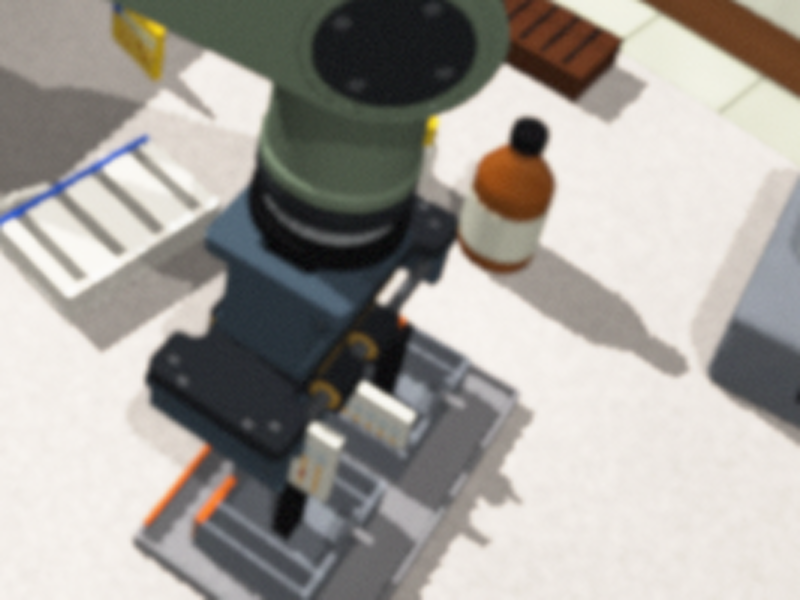

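View pics/t19.png

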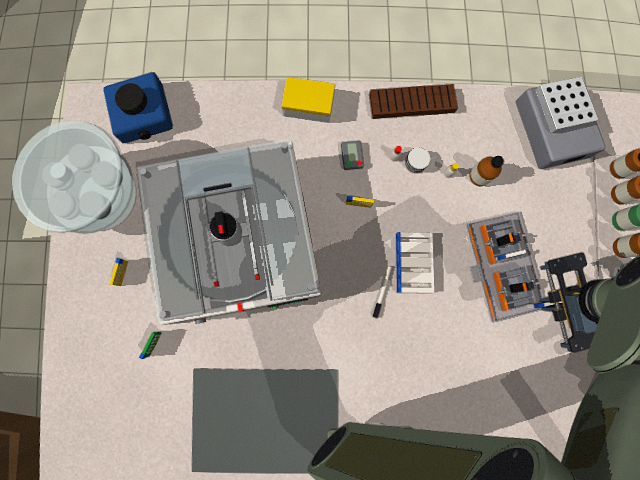

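```bash
python3 - <<'E'
from h import *
go(.4725,-.1085,.10,89.8)
E
```

```text
turn [8.000e-04 1.000e-04 2.228e-01] (deg 12.8) shift [0.2263 0.1353 0.0568] | rows: 5.4 lin 1.5 rot
```

Emit:
arm_command:
  plan:
    - [[0,0,0],[0.01,0.006,0],1]
    - [[0,0,0.02],[0.03,0.018,0],1]
    - [[0,0,0.06],[0.06,0.036,0],1]
    - [[0,0,0.1],[0.09,0.054,0],1]
    - [[0,0,0.14],[0.12,0.072,0],1]
    - [[0,0,0.18],[0.15,0.09,0],1]
    - [[0,0,0.223],[0.18,0.108,0],1]
    - [[0,0,0.223],[0.21,0.126,0],1]
    - [[0,0,0.223],[0.2263,0.1353,0.01],1]
    - [[0,0,0.223],[0.2263,0.1353,0.04],1]
    - [[0,0,0.223],[0.2263,0.1353,0.057],1]
    - [[0,0,0.223],[0.2263,0.1353,0.057],1]

```text
time: 37.1
eef_pos: [0.4699, -0.107, 0.0967]
eef_rot: [-2.22, -2.214, 0.005]
wrist_force: [-0.6, -0.2, -1.3]
opening: 0.0077
```

```bash
python3 - <<'E'
from h import *
import pickle
st(); go(.4725,-.1085,.10,89.8)
f=snap('top','t20.png');pickle.dump(f,open('t20.pkl','wb'));g=snap('side','s20.png');pickle.dump(g,open('s20.pkl','wb'))
a=cv2.imread('pics/s20.png'); cv2.imwrite('pics/c20.png',cv2.resize(a[260:410,280:480],(800,600),interpolation=cv2.INTER_CUBIC))
a=cv2.imread('pics/t20.png'); cv2.imwrite('pics/d20.png',cv2.resize(a[200:320,350:510],(800,600),interpolation=cv2.INTER_CUBIC))
E
```

```text
t 37.10 p [ 0.4699 -0.107   0.0967] yaw 89.84 tilt 0.42 q [-14.2  16.7 111.    0.   52.7 -14.1] F [-0.64 -0.19 -1.28] M [-0.06  0.08 -0.01] op 0.0077
turn [-0.0068 -0.0024  0.0007] (deg 0.0) shift [-0.0015  0.0025 -0.0033] | rows: 0.1 lin 0.0 rot
```

View pics/c20.png

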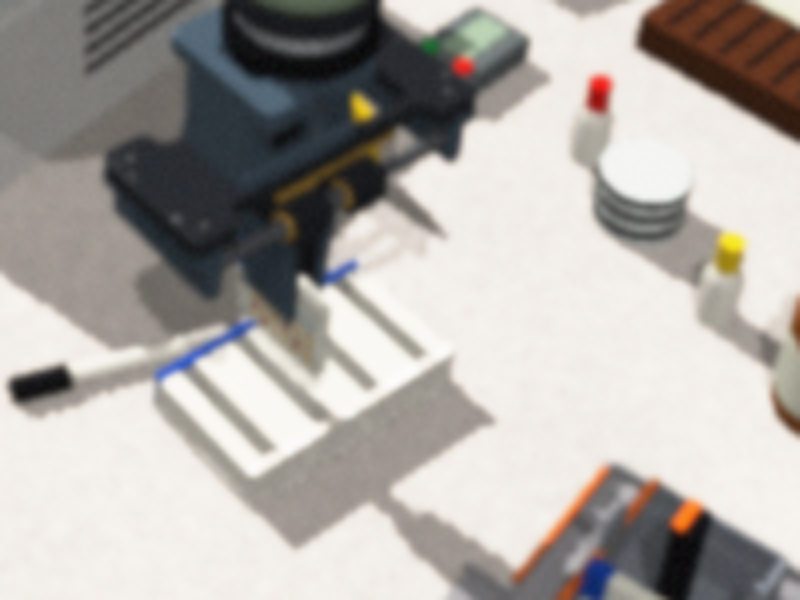

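View pics/d20.png

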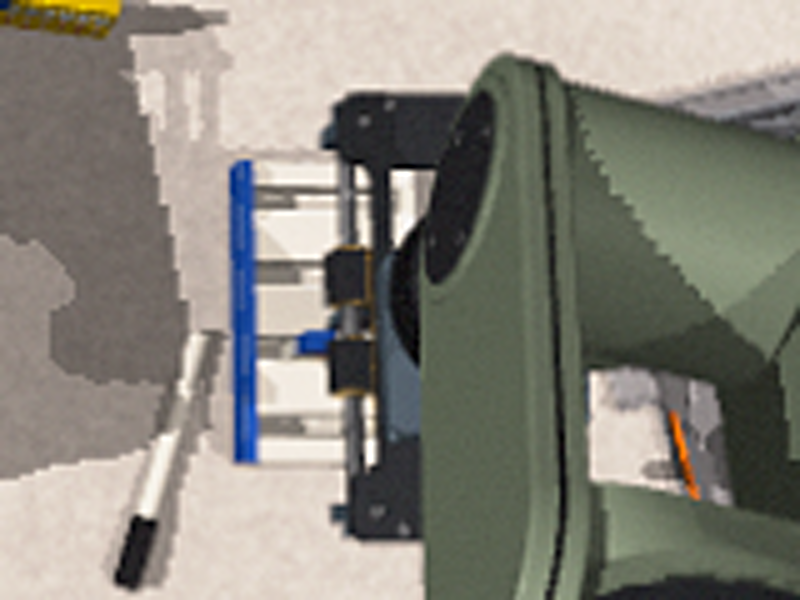

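```bash
python3 - <<'E'
from h import *
import pickle
f=pickle.load(open('t20.pkl','rb'))
for b in blobs(f,'blue',8):
    if 405<b[0][0]<430: 
        w=np.array([zpt(f,*p) for p in b[3]]); print(b[0],b[1],b[2],np.median(w,0).round(4)); print(onplane(f,[b[0]],.117), w[:,:2].min(0),w[:,:2].max(0))
# slots as dark gaps: profile along world x at y in left part
px,q=band(f,(398,416,228,300),.0,.045)
xs=np.round(q[:,0],3)
lo=q[q[:,2]<.018]; 
import itertools
h,e=np.histogram(lo[:,0],bins=np.arange(.40,.58,.002)); print([(round(a,3),b) for a,b in zip(e,h) if b>0])
st()
g=pickle.load(open('s20.pkl','rb'))
for b in blobs(g,'blue',2):
    w=zpt(g,*b[0])
    if 300<b[0][0]<400 : print('side',b[0],b[1],w)
E
```

```text
[412.8 267.6] 25 [410 266   7   5] [ 0.4692 -0.0776  0.1171]
[[ 0.46967401 -0.07927326  0.117     ]] [ 0.46033705 -0.08674244] [ 0.4732933  -0.06752883]
[(np.float64(0.404), np.int64(13)), (np.float64(0.406), np.int64(10)), (np.float64(0.408), np.int64(10)), (np.float64(0.41), np.int64(9)), (np.float64(0.412), np.int64(2)), (np.float64(0.414), np.int64(7)), (np.float64(0.416), np.int64(11)), (np.float64(0.418), np.int64(9)), (np.float64(0.432), np.int64(6)), (np.float64(0.434), np.int64(14)), (np.float64(0.436), np.int64(9)), (np.float64(0.438), np.int64(5)), (np.float64(0.44), np.int64(14)), (np.float64(0.442), np.int64(14)), (np.float64(0.47), np.int64(5)), (np.float64(0.474), np.int64(5)), (np.float64(0.476), np.int64(5)), (np.float64(0.478), np.int64(6)), (np.float64(0.506), np.int64(1)), (np.float64(0.508), np.int64(11)), (np.float64(0.51), np.int64(12)), (np.float64(0.512), np.int64(12)), (np.float64(0.514), np.int64(12)), (np.float64(0.544), np.int64(14)), (np.float64(0.546), np.int64(8)), (np.float64(0.548), np.int64(11)), (np.float64(0.55), np.int64(26)), (np.float64(0.552), np.int64(1)), (np.float64(0.57), np.int64(13)), (np.float64(0.572), np.int64(10)), (np.float64(0.574), np.int64(4)), (np.float64(0.576), np.int64(5))]
t 37.20 p [ 0.4723 -0.1081  0.0993] yaw 89.80 tilt 0.07 q [-14.3  16.5 110.8   0.   52.8 -14.1] F [0.64 0.21 0.31] M [-0.13  0.05 -0.  ] op 0.0078
side [339.  342.5] 4 [ 0.47531104 -0.06940718  0.03102398]
side [325.4 350.4] 8 [ 0.43578059 -0.07095969  0.03380656]
```

```bash
python3 - <<'E'
from h import *
import pickle
st()
f=snap('top','t21.png');pickle.dump(f,open('t21.pkl','wb'));g=snap('side','s21.png');pickle.dump(g,open('s21.pkl','wb'))
for b in blobs(f,'blue',8):
    if 405<b[0][0]<430: 
        w=np.array([zpt(f,*p) for p in b[3]]); w=w[w[:,2]>.105]; print(b[0],b[1],b[2],np.median(w,0).round(4),w.mean(0)); print(onplane(f,[b[0]],.117))
px,q=band(f,(400,420,262,274),.11,.13); print(len(q),q.mean(0),rect(q))
print(rack(f))
a=cv2.imread('pics/s21.png'); cv2.imwrite('pics/c21.png',cv2.resize(a[310:370,320:400],(800,600),interpolation=cv2.INTER_CUBIC))
a=cv2.imread('pics/t21.png'); cv2.imwrite('pics/d21.png',cv2.resize(a[222:312,380:500],(800,600),interpolation=cv2.INTER_CUBIC))
st()
E
```

```text
t 37.20 p [ 0.4723 -0.1081  0.0993] yaw 89.80 tilt 0.07 q [-14.3  16.5 110.8   0.   52.8 -14.1] F [0.64 0.21 0.31] M [-0.13  0.05 -0.  ] op 0.0078
[413.7 266.4] 23 [411 265   7   4] [ 0.4727 -0.0787  0.1211] [ 0.47145278 -0.07917513  0.12612024]
[[ 0.47230489 -0.0813451   0.117     ]]
32 [ 0.47329505 -0.08198489  0.11930866] (array([472.8, -82.5]), 19.3, 10.8, -63.99)
((array([ 491.8, -105.6]), 144.9, 85.2, -1.11), 968)
t 37.30 p [ 0.4732 -0.1087  0.1004] yaw 89.78 tilt 0.12 q [-14.3  16.4 110.7   0.   52.7 -14.1] F [-0.45  0.6  -0.53] M [-0.06  0.03  0.04] op 0.0074
```

View pics/c21.png

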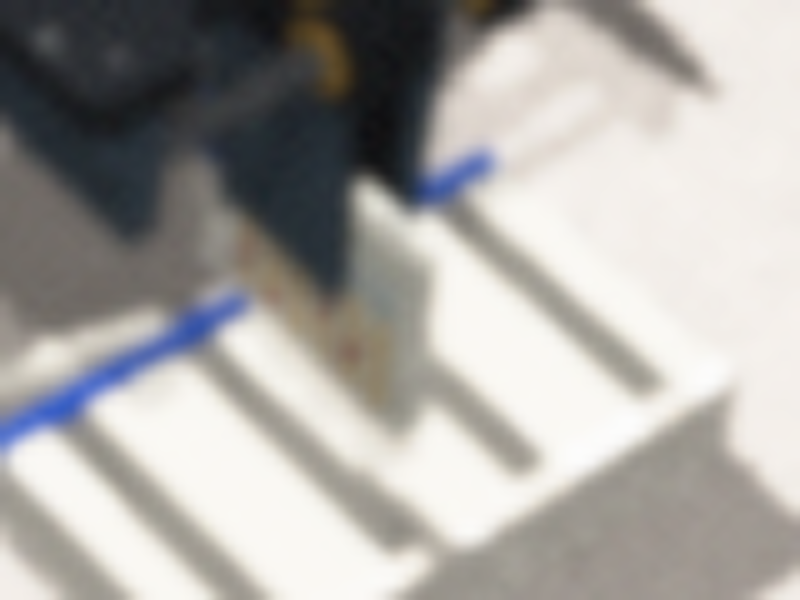

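View pics/d21.png

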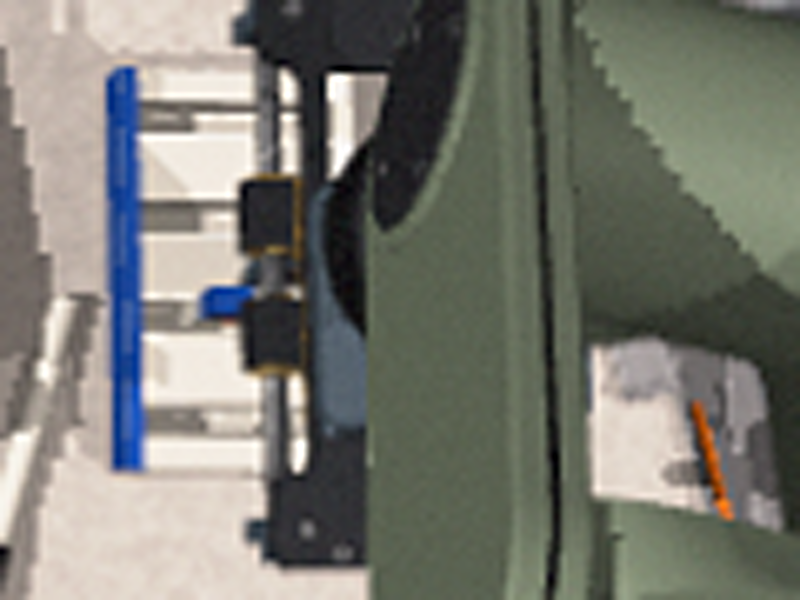

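Emit:
arm_command:
  plan:
    - [[0,0,0],[0.001,0.0008,0.01],1]
    - [[0,0,0],[0.001,0.0008,0.02],1]
    - [[0,0,0],[0.001,0.0008,0.028],1]
    - [[0,0,0],[0.001,0.0008,0.031],1]
    - [[0,0,0],[0.001,0.0008,0.031],1]
    - [[0,0,0],[0.001,0.0008,0.031],1]

```text
time: 37.9
eef_pos: [0.4736, -0.1077, 0.0686]
eef_rot: [2.225, 2.217, 0.001]
wrist_force: [-0.2, -0.8, -0.0]
opening: 0.0081
```

```bash
python3 - <<'E'
from h import *
import pickle
st()
f=snap('top','t22.png');pickle.dump(f,open('t22.pkl','wb'));g=snap('side','s22.png');pickle.dump(g,open('s22.pkl','wb'))
for b in blobs(f,'blue',8):
    if 402<b[0][0]<430: 
        w=np.array([zpt(f,*p) for p in b[3]]); print(b[0],b[1],b[2],np.median(w,0).round(4),w.mean(0)); print(onplane(f,[b[0]],.089))
a=cv2.imread('pics/s22.png'); cv2.imwrite('pics/c22.png',cv2.resize(a[310:370,320:400],(800,600),interpolation=cv2.INTER_CUBIC))
a=cv2.imread('pics/t22.png'); cv2.imwrite('pics/d22.png',cv2.resize(a[222:312,380:500],(800,600),interpolation=cv2.INTER_CUBIC))
st();go(.474,-.108,.041,89.8)
E
```

```text
t 37.90 p [ 0.4736 -0.1077  0.0686] yaw 89.79 tilt 0.05 q [-14.2  18.8 112.9   0.   48.3 -14. ] F [-0.18 -0.83 -0.05] M [-0.15  0.07 -0.01] op 0.0081
[409.9 267.5] 23 [407 266   7   4] [ 0.4736 -0.079   0.0885] [ 0.47254007 -0.0789747   0.08961191]
[[ 0.47254769 -0.07920907  0.089     ]]
t 38.00 p [ 0.4738 -0.1077  0.0689] yaw 89.79 tilt 0.08 q [-14.2  18.8 112.9   0.   48.3 -14. ] F [ 0.48  0.37 -0.13] M [-0.06  0.05  0.06] op 0.0079
turn [ 0.0013 -0.0002 -0.0002] (deg -0.0) shift [-0.0003  0.0002  0.0279] | rows: 0.6 lin 0.0 rot
```

View pics/c22.png

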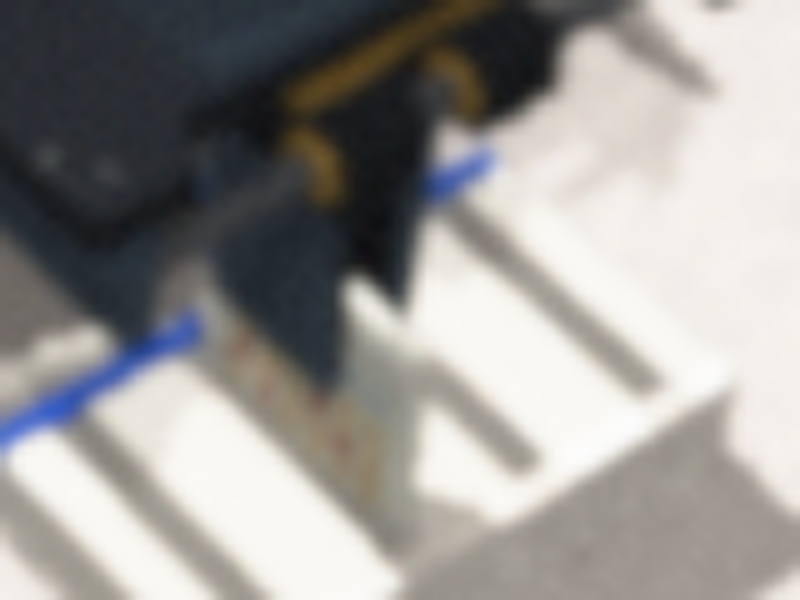

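View pics/d22.png

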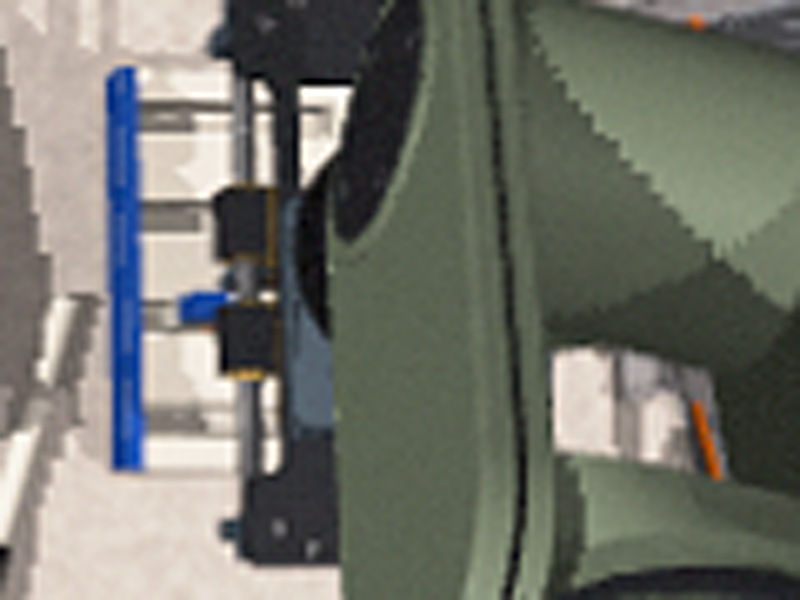

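```bash
python3 - <<'E'
from h import *
import pickle
g=pickle.load(open('s22.pkl','rb'))
P=[[.4737,-.140,.035],[.4737,-.140,.089],[.4737,-.076,.089],[.4742,-.1425,.03],[.4742,-.1485,.03],[.5102,-.1425,.03],[.4742,-.0705,.03]]
q=proj(g,P); print(((q-[320,310])*10).round(0))
f=pickle.load(open('t22.pkl','rb')); q=proj(f,P); print(((q-[380,222])*6.667).round(0))
print(rack(pickle.load(open('t15.pkl','rb'))))
E
```

```text
[[396. 517.]
 [410. 347.]
 [212. 164.]
 [404. 539.]
 [422. 557.]
 [530. 459.]
 [189. 333.]]
[[334. 314.]
 [376. 300.]
 [190. 300.]
 [337. 314.]
 [354. 314.]
 [334. 214.]
 [138. 314.]]
((array([ 492.1, -106.3]), 144.8, 85.8, -0.08), 1655)
```

Emit:
arm_command:
  plan:
    - [[0,0,0],[0,0.0003,0.003],1]
    - [[0,0,0],[0,0.0003,0.006],1]
    - [[0,0,0],[0,0.0003,0.009],1]
    - [[0,0,0],[0,0.0003,0.01],1]

```text
time: 38.4
eef_pos: [0.4735, -0.1075, 0.0582]
eef_rot: [-2.225, -2.217, -0.0]
wrist_force: [-0.1, -1.4, -0.2]
opening: 0.0073
```

```bash
python3 - <<'E'
from h import *
st()
E
```

```text
t 38.40 p [ 0.4735 -0.1075  0.0582] yaw 89.79 tilt 0.03 q [-14.2  19.6 113.6   0.   46.8 -14. ] F [-0.11 -1.39 -0.22] M [-0.11  0.07  0.02] op 0.0073
```

Emit:
arm_command:
  plan:
    - [[0,0,0],[0,0,0.004],1]
    - [[0,0,0],[0,0,0.008],1]
    - [[0,0,0],[0,0,0.012],1]
    - [[0,0,0],[0,0,0.015],1]
    - [[0,0,0],[0,0,0.017],1]
    - [[0,0,0],[0,0,0.018],1]
    - [[0,0,0],[0,0,0.018],1]

```text
time: 39.1
eef_pos: [0.4738, -0.1076, 0.0405]
eef_rot: [2.226, 2.217, 0.001]
wrist_force: [0.7, 0.2, 0.4]
opening: 0.0078
```

```bash
python3 - <<'E'
from h import *
st()
E
```

```text
t 39.10 p [ 0.4738 -0.1076  0.0405] yaw 89.78 tilt 0.03 q [-14.2  21.1 114.7   0.   44.2 -14. ] F [0.75 0.17 0.37] M [-0.07  0.08  0.05] op 0.0078
```

Emit:
arm_command:
  plan:
    - [[0,0,0],[0,0,0.001],1]
    - [[0,0,0],[0,0,0.002],1]
    - [[0,0,0],[0,0,0.003],1]

```text
time: 39.4
eef_pos: [0.4742, -0.1077, 0.0398]
eef_rot: [2.225, 2.217, 0.002]
wrist_force: [-4.0, 3.0, 25.8]
opening: 0.0077
```

```bash
python3 - <<'E'
from h import *
st()
E
```

```text
t 39.40 p [ 0.4742 -0.1077  0.0398] yaw 89.79 tilt 0.10 q [-14.2  21.1 114.7   0.   44.  -14. ] F [-4.04  2.96 25.81] M [ 0.25  1.27 -0.  ] op 0.0077
```

Emit:
arm_command:
  plan:
    - [[0,0,0],[0,0,-0.002],1]
    - [[0,0,0],[0,0,-0.002],0.95]
    - [[0,0,0],[0,0,-0.002],0.88]
    - [[0,0,0],[0,0,-0.002],0.82]
    - [[0,0,0],[0,0,-0.002],0.78]
    - [[0,0,0],[0,0,-0.002],0.78]
    - [[0,0,0],[0,0,-0.02],0.78]
    - [[0,0,0],[0,0,-0.05],0.78]
    - [[0,0,0],[0,0,-0.09],0.78]
    - [[0,0,0],[0,0,-0.13],0.78]
    - [[0,0,0],[0,0,-0.14],0.78]

```text
time: 40.5
eef_pos: [0.4761, -0.1083, 0.1818]
eef_rot: [2.22, 2.212, 0.008]
wrist_force: [0.8, 0.2, -0.3]
opening: 0.0199
```

```bash
python3 - <<'E'
from h import *
st(); go(.5045,-.3345,.15,102.5)
E
```

```text
t 40.50 p [ 0.4761 -0.1083  0.1818] yaw 89.79 tilt 0.51 q [-14.2  11.7 103.8   0.   64.  -14. ] F [ 0.81  0.25 -0.29] M [-0.06  0.12 -0.01] op 0.0199
turn [ 0.0086  0.0027 -0.2219] (deg -12.7) shift [-0.2261  0.0289  0.0325] | rows: 4.6 lin 1.5 rot
```

Emit:
arm_command:
  plan:
    - [[0,0,-0.02],[-0.02,0.003,0],0.78]
    - [[0,0,-0.06],[-0.05,0.006,0],0.78]
    - [[0,0,-0.1],[-0.08,0.01,0],0.78]
    - [[0,0,-0.14],[-0.11,0.014,0],0.78]
    - [[0,0,-0.18],[-0.15,0.019,0],0.78]
    - [[0,0,-0.222],[-0.19,0.024,0.01],0.78]
    - [[0,0,-0.222],[-0.226,0.0289,0.02],0.78]
    - [[0,0,-0.222],[-0.226,0.0289,0.035],0.78]
    - [[0,0,-0.222],[-0.226,0.0289,0.035],0.78]
    - [[0,0,-0.222],[-0.226,0.0289,0.035],0.78]

```text
time: 41.5
eef_pos: [0.5013, -0.3332, 0.1417]
eef_rot: [-1.965, -2.449, -0.001]
wrist_force: [-0.4, -0.5, 0.5]
opening: 0.0199
```

```bash
python3 - <<'E'
from h import *
import pickle
st(); go(.5045,-.334,.055,102.5)
f=snap('top','t23.png');pickle.dump(f,open('t23.pkl','wb'));g=snap('side','s23.png');pickle.dump(g,open('s23.pkl','wb'))
a=cv2.imread('pics/s23.png'); cv2.imwrite('pics/c23.png',cv2.resize(a[260:460,280:547],(800,600),interpolation=cv2.INTER_CUBIC))
a=cv2.imread('pics/t23.png'); cv2.imwrite('pics/d23.png',cv2.resize(a[200:335,380:560],(800,600),interpolation=cv2.INTER_CUBIC))
st()
E
```

```text
t 41.50 p [ 0.5013 -0.3332  0.1417] yaw 102.51 tilt 0.12 q [-34.7  23.7  92.1   0.   64.2 -47.3] F [-0.35 -0.49  0.45] M [-0.07  0.04 -0.01] op 0.0199
turn [-0.0008 -0.002   0.0002] (deg 0.0) shift [-0.0017  0.003   0.0867] | rows: 1.7 lin 0.0 rot
t 41.60 p [ 0.5021 -0.3332  0.1431] yaw 102.55 tilt 0.07 q [-34.7  23.6  92.1   0.   64.2 -47.3] F [ 0.65  0.51 -0.12] M [-0.03  0.05 -0.03] op 0.0200
```

View pics/c23.png

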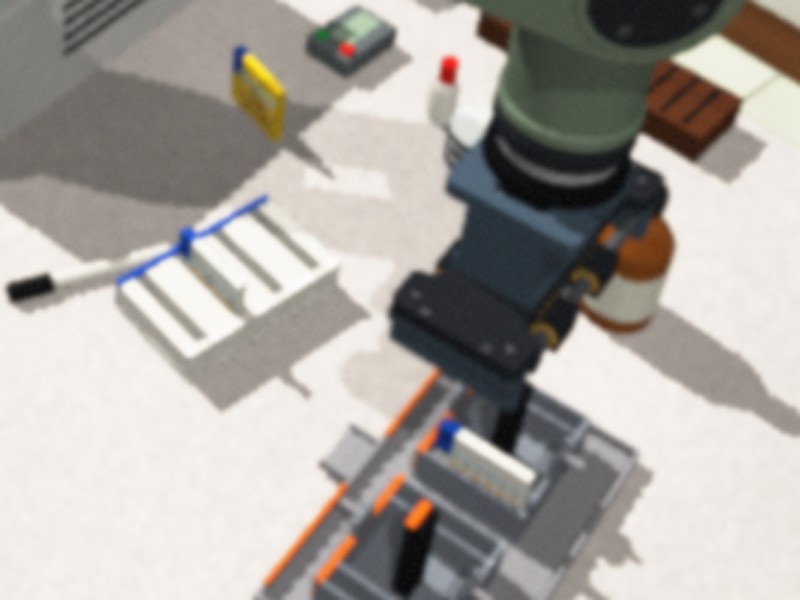

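View pics/d23.png

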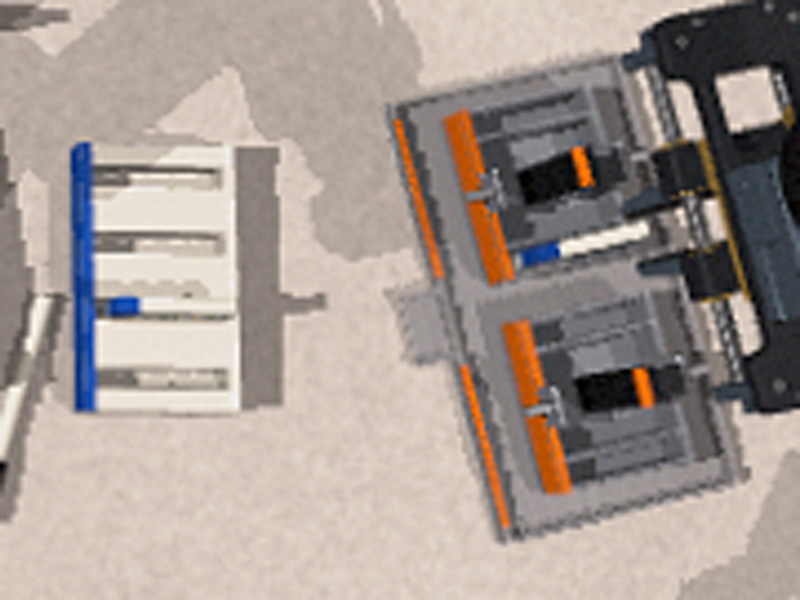

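```bash
python3 - <<'E'
from h import *
import pickle
f=pickle.load(open('t23.pkl','rb'))
px,q=cardtop(f,(495,525,250,264),.055,.068); print(len(q),q.mean(0).round(4),rect(q),pca(q))
px,q=cardtop(f,(400,435,264,274),.052,.068); print('placed',len(q),q.mean(0).round(4),rect(q),pca(q))
st(); go(.5045,-.334,.055,102.5)
E
```

```text
79 [ 0.5061 -0.3313  0.0627] (array([ 505.9, -331.2]), 64.8, 7.9, -77.84) (array([ 0.5061, -0.3313]), np.float64(103.01464759997819))
placed 93 [ 0.4734 -0.1075  0.0608] (array([ 473. , -107.1]), 62.0, 7.4, -89.99) (array([ 0.4734, -0.1075]), np.float64(89.88036917000495))
t 41.60 p [ 0.5021 -0.3332  0.1431] yaw 102.55 tilt 0.07 q [-34.7  23.6  92.1   0.   64.2 -47.3] F [ 0.65  0.51 -0.12] M [-0.03  0.05 -0.03] op 0.0200
turn [0.0011 0.0002 0.001 ] (deg 0.1) shift [-0.0013  0.0021  0.0881] | rows: 1.8 lin 0.0 rot
```

Emit:
arm_command:
  plan:
    - [[0,0,0],[0,0.003,0.0],0.78]
    - [[0,0,0],[0,0.003,0.025],0.78]
    - [[0,0,0],[0,0.003,0.05],0.78]
    - [[0,0,0],[0,0.003,0.07],0.78]
    - [[0,0,0],[0,0.003,0.08],0.78]
    - [[0,0,0],[0,0.003,0.088],0.78]
    - [[0,0,0],[0,0.003,0.088],0.78]

```text
time: 42.3
eef_pos: [0.5048, -0.3328, 0.0543]
eef_rot: [-1.966, -2.45, -0.001]
wrist_force: [0.4, -0.2, 0.6]
opening: 0.02
```

```bash
python3 - <<'E'
from h import *
st(); go(.505,-.3325,.04,102.5)
E
```

```text
t 42.30 p [ 0.5048 -0.3328  0.0543] yaw 102.53 tilt 0.04 q [-34.5  28.8  97.8   0.   53.4 -47.1] F [ 0.43 -0.18  0.63] M [-0.07  0.04  0.  ] op 0.0200
turn [ 0.0002 -0.0007  0.0005] (deg 0.0) shift [0.0002 0.0002 0.0143] | rows: 0.3 lin 0.0 rot
```

Emit:
arm_command:
  plan:
    - [[0,0,0],[0,0,0.007],0.78]
    - [[0,0,0],[0,0,0.0135],0.78]
    - [[0,0,0],[0,0,0.0135],0.78]
    - [[0,0,0],[0,0,0.0135],0.82]
    - [[0,0,0],[0,0,0.0135],0.86]
    - [[0,0,0],[0,0,0.0135],0.9]
    - [[0,0,0],[0,0,0.0135],0.94]
    - [[0,0,0],[0,0,0.0135],1]
    - [[0,0,0],[0,0,0.0135],1]
    - [[0,0,0],[0,0,0.0135],1]

```text
time: 43.3
eef_pos: [0.5049, -0.3331, 0.0412]
eef_rot: [1.966, 2.45, 0.001]
wrist_force: [-0.0, 0.1, 0.6]
opening: 0.0081
```

```bash
python3 - <<'E'
from h import *
st()
E
```

```text
t 43.30 p [ 0.5049 -0.3331  0.0412] yaw 102.51 tilt 0.05 q [-34.5  29.6  98.6   0.   51.7 -47.1] F [-0.    0.06  0.64] M [-0.09  0.06  0.02] op 0.0081
```

Emit:
arm_command:
  plan:
    - [[0,0,0],[0,0,-0.005],1]
    - [[0,0,0],[0,0,-0.01],1]
    - [[0,0,0],[0,0,-0.02],1]
    - [[0,0,0],[0,0,-0.03],1]
    - [[0,0,0],[0,0,-0.045],1]
    - [[0,0,0],[0,0,-0.06],1]
    - [[0,0,0],[0,0,-0.08],1]
    - [[0,0,0],[0,0,-0.1],1]
    - [[0,0,0],[0,0,-0.12],1]
    - [[0,0,0],[0,0,-0.13],1]
    - [[0,0,0],[0,0,-0.13],1]

```text
time: 44.4
eef_pos: [0.5055, -0.3336, 0.1732]
eef_rot: [1.964, 2.447, 0.001]
wrist_force: [0.0, -0.1, -0.3]
opening: 0.0079
```

```bash
python3 - <<'E'
from h import *
import pickle
st(); go(.546,-.1080,.11,89.85)
f=snap('top','t24.png');pickle.dump(f,open('t24.pkl','wb'));g=snap('side','s24.png')
print(rack(f))
px,q=cardtop(f,(400,435,264,274),.052,.068); print('placed',len(q),q.mean(0).round(4))
a=cv2.imread('pics/s24.png'); cv2.imwrite('pics/c24.png',cv2.resize(a[260:460,280:547],(800,600),interpolation=cv2.INTER_CUBIC))
E
```

```text
t 44.40 p [ 0.5055 -0.3336  0.1732] yaw 102.51 tilt 0.25 q [-34.5  22.5  89.3   0.   67.9 -47.1] F [ 0.05 -0.15 -0.34] M [-0.13  0.05  0.04] op 0.0079
turn [0.0037 0.0023 0.2209] (deg 12.7) shift [0.2117 0.0882 0.0629] | rows: 4.8 lin 1.5 rot
((array([ 492.2, -106.4]), 145.0, 85.6, -0.57), 1628)
placed 92 [ 0.4735 -0.1073  0.0603]
```

View pics/c24.png

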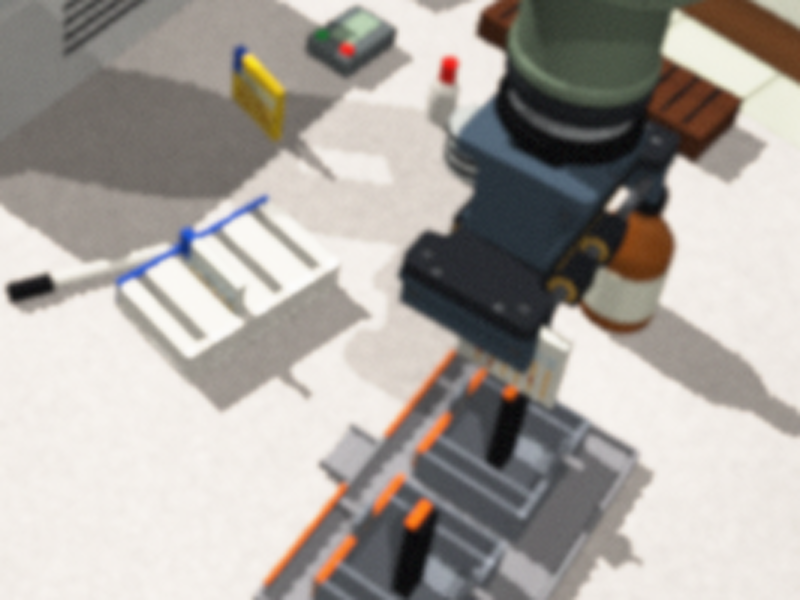

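Emit:
arm_command:
  plan:
    - [[0,0,0],[0.01,0.004,0],1]
    - [[0,0,0.02],[0.03,0.012,0],1]
    - [[0,0,0.06],[0.06,0.025,0],1]
    - [[0,0,0.1],[0.09,0.037,0],1]
    - [[0,0,0.14],[0.12,0.05,0],1]
    - [[0,0,0.18],[0.15,0.062,0],1]
    - [[0,0,0.221],[0.18,0.075,0],1]
    - [[0,0,0.221],[0.2,0.083,0],1]
    - [[0,0,0.221],[0.2117,0.0882,0.01],1]
    - [[0,0,0.221],[0.2117,0.0882,0.04],1]
    - [[0,0,0.221],[0.2117,0.0882,0.063],1]
    - [[0,0,0.221],[0.2117,0.0882,0.063],1]

```text
time: 45.7
eef_pos: [0.5417, -0.1064, 0.1039]
eef_rot: [-2.219, -2.213, 0.007]
wrist_force: [-1.8, 0.4, 1.0]
opening: 0.0077
```

Emit:
arm_command:
  plan:
    - [[0,0,0],[0,0,0],1]
    - [[0,0,0],[0,0,0],1]
    - [[0,0,0],[0,0,0],1]

```text
time: 46.0
eef_pos: [0.5458, -0.1077, 0.1093]
eef_rot: [2.223, 2.216, 0.003]
wrist_force: [0.0, -1.5, 0.6]
opening: 0.0078
```

```bash
python3 - <<'E'
from h import *
import pickle
st(); go(.546,-.1080,.07,89.8)
E
```

```text
t 46.00 p [ 0.5458 -0.1077  0.1093] yaw 89.83 tilt 0.17 q [-12.4  21.6 101.    0.   57.3 -12.2] F [ 0.04 -1.53  0.62] M [-0.03  0.02 -0.02] op 0.0078
turn [0.003  0.0002 0.0004] (deg 0.0) shift [-0.0003  0.0001  0.0393] | rows: 0.8 lin 0.0 rot
```

Emit:
arm_command:
  plan:
    - [[0,0,0],[0,0,0.01],1]
    - [[0,0,0],[0,0,0.02],1]
    - [[0,0,0],[0,0,0.03],1]
    - [[0,0,0],[0,0,0.037],1]
    - [[0,0,0],[0,0,0.039],1]
    - [[0,0,0],[0,0,0.039],1]
    - [[0,0,0],[0,0,0.039],1]

```text
time: 46.7
eef_pos: [0.5453, -0.1073, 0.0693]
eef_rot: [2.224, 2.218, 0.001]
wrist_force: [-0.3, -0.1, -0.4]
opening: 0.0079
```

```bash
python3 - <<'E'
from h import *
import pickle
st(); go(.546,-.1080,.055,89.8)
f=snap('top','t25.png');pickle.dump(f,open('t25.pkl','wb'));g=snap('side','s25.png')
for b in blobs(f,'blue',8):
    if 402<b[0][0]<430: 
        w=np.array([zpt(f,*p) for p in b[3]]); print(b[0],b[1],b[2],np.median(w,0).round(4),w.mean(0)); print(onplane(f,[b[0]],.09))
a=cv2.imread('pics/s25.png'); cv2.imwrite('pics/c25.png',cv2.resize(a[290:365,320:420],(800,600),interpolation=cv2.INTER_CUBIC))
a=cv2.imread('pics/t25.png'); cv2.imwrite('pics/d25.png',cv2.resize(a[212:302,380:500],(800,600),interpolation=cv2.INTER_CUBIC))
E
```

```text
t 46.70 p [ 0.5453 -0.1073  0.0693] yaw 89.84 tilt 0.07 q [-12.3  24.1 103.8   0.   52.1 -12.2] F [-0.32 -0.14 -0.35] M [-0.08  0.07  0.  ] op 0.0079
turn [ 0.0011 -0.0002  0.0008] (deg 0.0) shift [-0.0007  0.0007  0.0143] | rows: 0.3 lin 0.0 rot
[408.7 236.3] 18 [407 234   5   5] [ 0.544  -0.0778  0.0896] [ 0.5425971  -0.07723308  0.09502156]
[[ 0.54337164 -0.0783694   0.09      ]]
[407.5 268.5] 24 [405 267   6   4] [ 0.4733 -0.08    0.06  ] [ 0.47311935 -0.08043329  0.0584786 ]
[[ 0.47020622 -0.07346854  0.09      ]]
```

View pics/c25.png

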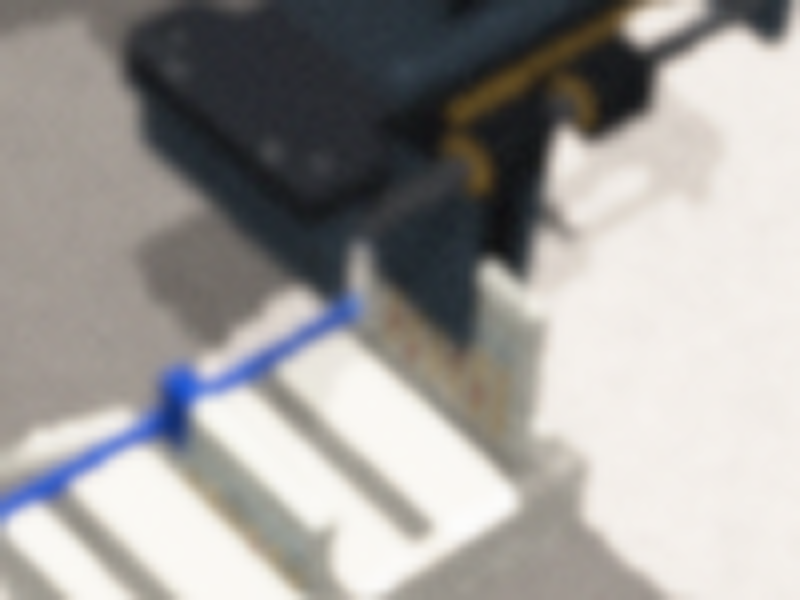

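View pics/d25.png

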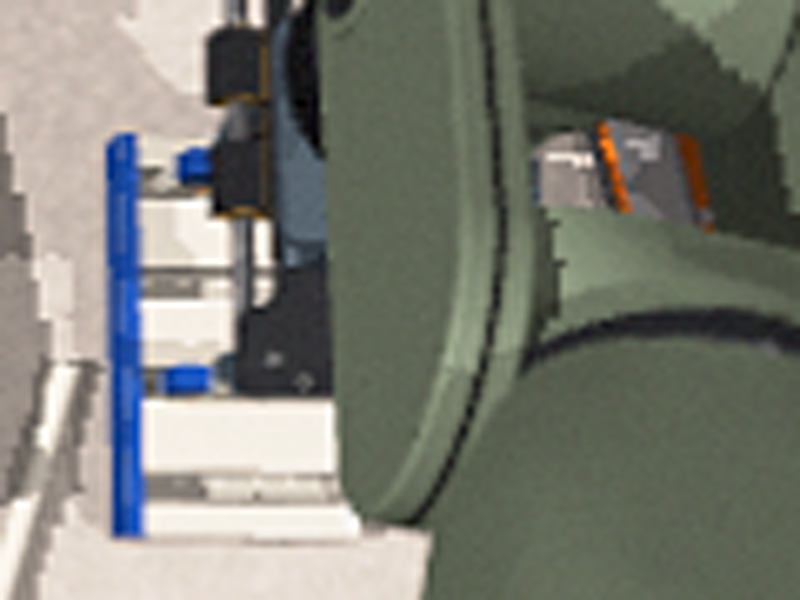

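Emit:
arm_command:
  plan:
    - [[0,0,0],[-0.0005,0.001,0.002],1]
    - [[0,0,0],[-0.0005,0.001,0.005],1]
    - [[0,0,0],[-0.0005,0.001,0.008],1]
    - [[0,0,0],[-0.0005,0.001,0.01],1]
    - [[0,0,0],[-0.0005,0.001,0.01],1]

```text
time: 47.3
eef_pos: [0.5457, -0.1077, 0.0587]
eef_rot: [-2.224, -2.218, -0.0]
wrist_force: [-0.5, 0.3, 1.0]
opening: 0.0079
```

```bash
python3 - <<'E'
from h import *
st()
E
```

```text
t 47.30 p [ 0.5457 -0.1077  0.0587] yaw 89.84 tilt 0.04 q [-12.4  24.9 104.3   0.   50.9 -12.2] F [-0.53  0.27  1.05] M [-0.07  0.04  0.01] op 0.0079
```

In the slot without force; continue to the floor.

Emit:
arm_command:
  plan:
    - [[0,0,0],[0,0,0.004],1]
    - [[0,0,0],[0,0,0.008],1]
    - [[0,0,0],[0,0,0.012],1]
    - [[0,0,0],[0,0,0.015],1]
    - [[0,0,0],[0,0,0.017],1]
    - [[0,0,0],[0,0,0.018],1]
    - [[0,0,0],[0,0,0.019],1]

```text
time: 48.0
eef_pos: [0.5461, -0.1078, 0.0401]
eef_rot: [2.224, 2.218, 0.001]
wrist_force: [-0.1, 0.3, 0.3]
opening: 0.0079
```

```bash
python3 - <<'E'
from h import *
st()
E
```

```text
t 48.00 p [ 0.5461 -0.1078  0.0401] yaw 89.84 tilt 0.05 q [-12.4  26.2 105.4   0.   48.4 -12.2] F [-0.09  0.28  0.34] M [-0.14  0.09  0.02] op 0.0079
```

Emit:
arm_command:
  plan:
    - [[0,0,0],[0,0,0.001],1]
    - [[0,0,0],[0,0,0.002],1]
    - [[0,0,0],[0,0,0.002],1]

```text
time: 48.3
eef_pos: [0.5462, -0.1078, 0.0391]
eef_rot: [2.224, 2.218, 0.002]
wrist_force: [-2.1, 1.6, 5.7]
opening: 0.0079
```

```bash
python3 - <<'E'
from h import *
st()
E
```

```text
t 48.30 p [ 0.5462 -0.1078  0.0391] yaw 89.85 tilt 0.07 q [-12.4  26.2 105.5   0.   48.2 -12.2] F [-2.07  1.61  5.72] M [-0.05  0.45 -0.01] op 0.0079
```

Emit:
arm_command:
  plan:
    - [[0,0,0],[0,0,-0.001],1]
    - [[0,0,0],[0,0,-0.001],0.95]
    - [[0,0,0],[0,0,-0.001],0.88]
    - [[0,0,0],[0,0,-0.001],0.82]
    - [[0,0,0],[0,0,-0.001],0.78]
    - [[0,0,0],[0,0,-0.001],0.78]
    - [[0,0,0],[0,0,-0.02],0.78]
    - [[0,0,0],[0,0,-0.05],0.78]
    - [[0,0,0],[0,0,-0.09],0.78]
    - [[0,0,0],[0,0,-0.13],0.78]
    - [[0,0,0],[0,0,-0.18],0.78]
    - [[0,0,0],[0,0,-0.2],0.78]

```text
time: 49.5
eef_pos: [0.5478, -0.1082, 0.2433]
eef_rot: [2.219, 2.213, 0.008]
wrist_force: [0.4, -0.6, 0.4]
opening: 0.0204
```

Emit:
arm_command:
  plan:
    - [[0,0,0],[-0.03,-0.03,0],0.5]
    - [[0,0,0],[-0.06,-0.07,0],0.5]
    - [[0,0,0],[-0.1,-0.11,0],0.5]
    - [[0,0,0],[-0.13,-0.15,0],0.5]
    - [[0,0,0],[-0.16,-0.18,0],0.5]
    - [[0,0,0],[-0.19,-0.21,0],0.5]
    - [[0,0,0],[-0.2,-0.22,0],0.5]
    - [[0,0,0],[-0.2,-0.22,0],0.5]
    - [[0,0,0],[-0.2,-0.22,0],0.5]

```text
time: 50.4
eef_pos: [0.3255, -0.3071, 0.2379]
eef_rot: [2.225, 2.217, 0.002]
wrist_force: [0.1, 0.4, 0.1]
opening: 0.0455
```

```bash
python3 - <<'E'
from h import *
import pickle
st()
f=snap('top','t26.png');pickle.dump(f,open('t26.pkl','wb'));g=snap('side','s26.png')
a=cv2.imread('pics/t26.png'); cv2.imwrite('pics/d26.png',cv2.resize(a[200:335,380:560],(800,600),interpolation=cv2.INTER_CUBIC))
print(rack(f))
for box in((400,435,264,274),(400,435,230,242)):
    px,q=cardtop(f,box,.052,.068); print('card',len(q),q.mean(0).round(4),rect(q),pca(q))
px,q=band(f,(205,245,205,245),.205,.23); print('bar',rect(q))
for c,a,b,p in blobs(f,'red'): print('red',c,zpt(f,*c).round(4))
for box in ((495,520,230,246),(507,533,278,295)):
    px,q=band(f,box,.075,.09); print('blade',len(q),q.mean(0).round(4),rect(q))
for t in tray(f):
  if 460<t[0][0]<530 and t[0][1]>190: print(t[0],t[1], zpt(f,*t[0]).round(4))
E
```

```text
t 50.40 p [ 0.3255 -0.3071  0.2379] yaw 89.79 tilt 0.07 q [-4.490e+01  5.800e+00  1.026e+02  1.000e-01  7.160e+01 -4.470e+01] F [0.1  0.41 0.11] M [-0.02  0.05 -0.01] op 0.0455
((array([ 492. , -106.3]), 144.5, 85.3, -0.46), 1585)
card 67 [ 0.4733 -0.1032  0.0606] (array([ 472.7, -107.1]), 61.9, 7.5, 89.26) (array([ 0.4733, -0.1032]), np.float64(89.72362623587435))
card 81 [ 0.5458 -0.1078  0.0607] (array([ 545.5, -108.5]), 63.5, 8.1, -89.29) (array([ 0.5458, -0.1078]), np.float64(90.71455154842673))
bar (array([550.4, 326.5]), 47.2, 18.2, 10.54)
red [397.7 149. ] [ 0.7612 -0.0657  0.0609]
red [359.1 162.3] [0.7395 0.0237 0.0223]
red [220.4 228.7] [0.5367 0.3233 0.2167]
red [256.5 276.5] [0.4504 0.2616 0.111 ]
red [215.6 283.4] [0.4345 0.3491 0.1177]
red [239.5 306.7] [0.3848 0.2944 0.1307]
blade 55 [ 0.5431 -0.3229  0.0823] (array([ 543.4, -324.1]), 20.3, 14.7, 7.09)
blade 54 [ 0.4282 -0.3483  0.0817] (array([ 428.5, -349.2]), 20.0, 12.6, 18.39)
[484.5 233.6] 84 [ 0.5606 -0.2798  0.0297]
[473.7 244.5] 49 [ 0.5357 -0.2562  0.0164]
[510.6 237.4] 22 [ 0.5424 -0.3198  0.0859]
[490.1 254.5] 92 [ 0.5093 -0.2908  0.0303]
[497.4 280.6] 93 [ 0.4462 -0.3063  0.0287]
[488.6 299.5] 49 [ 0.4014 -0.2868  0.0171]
[524.3 286.5] 25 [ 0.4286 -0.3469  0.0838]
[503.1 302.3] 92 [ 0.394  -0.3173  0.0302]
```

View pics/d26.png

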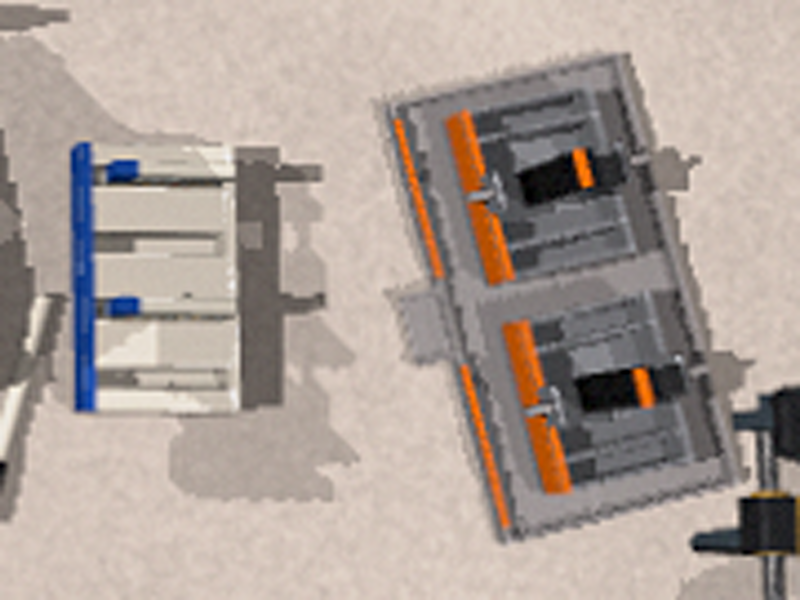

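View pics/t26.png

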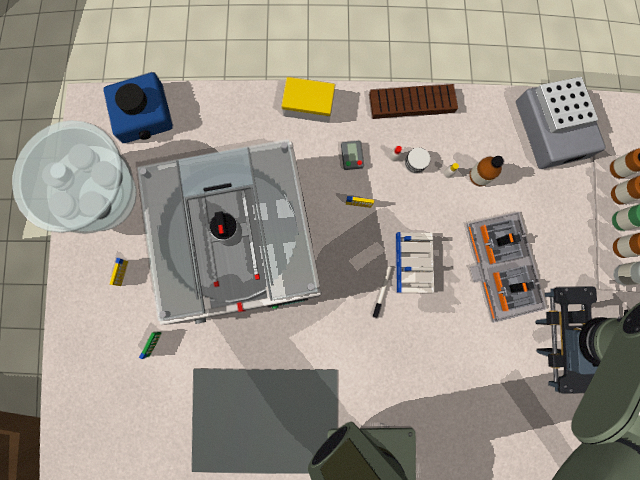

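View pics/s26.png

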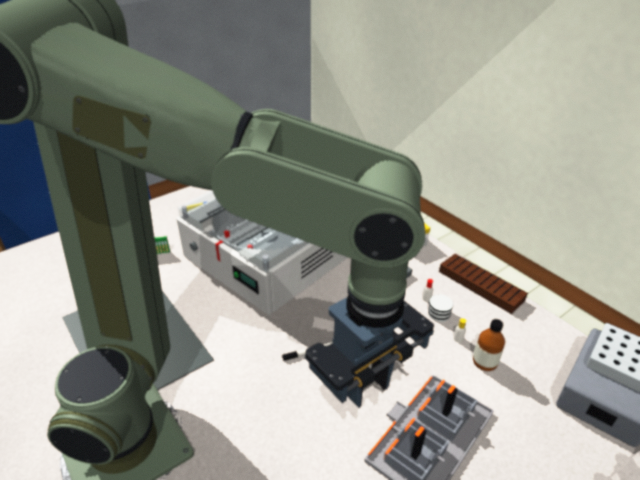

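```bash
python3 - <<'E'
from h import *
st(); print(robot.close_job()); st()
E
```

```text
t 50.50 p [ 0.3261 -0.3066  0.2379] yaw 89.91 tilt 0.06 q [-4.480e+01  5.800e+00  1.026e+02  1.000e-01  7.160e+01 -4.470e+01] F [-0.71  0.18  0.11] M [-0.08  0.07 -0.03] op 0.0456
the job is handed in; nothing more can be done
None
the job is handed in; nothing more can be done
```

The job is done and handed in at 50.5 s. My last pictures showed every end condition I could check being met; the hand-in itself gave no verdict.

**What I did**
- I turned the rotor to bring each carrier in turn to the red mark and lifted both out. They stand side by side on the drain tray, orange ends towards the spout.
- Only two gel cards were present, one in each carrier. They stand in the rack slots at x = -18 and +54 mm, blue ends at the blue bar.
- The rack was knocked aside during the first carry, so I measured it again before placing the cards.

**Last checks**
- **Carriers:** the blade tops are 82 mm above the bench, which is what a carrier level on the tray floor should give. They look square to the tray.
- **Cards:** their tops are at about 60.6 mm, against 60 mm when fully home. I also felt each one touch the slot floor before letting go.
- **Rotor:** its red end is in line with the loading mark to within about half a degree.
- **Bystanders:** none looked moved or knocked over.
- **Arm:** it was clear of everything.

**What disagreed:** camera and arm positions differed by up to about 3 mm over the tray and about 1 mm at the rack. I allowed for this, and both cards went in with almost no force until they reached the slot floor.

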